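# Stack the interlocking parts trays and close the stack

## Robot

A 6-joint arm with a two-finger parallel gripper is mounted at the origin on a cart in front of the work surface, level with it; the furniture and walls round the work are solid. World frame = base frame: x ahead of the robot, y to its left, z up, the work surface at z = 0. Lengths are in mm, angles in rad, forces in N, time in s.
With the tool pointing down it reaches from about 400 to 825 mm from the base axis. Payload 7 kg.
Tool frame: the origin (TCP) lies at the very end of the fingers, on their centre line; the grasp point (between the pads) lies 19 mm behind it; z points along the fingers, y is the direction in which the jaws open and shut (so a half turn about z gives the same grasp; the last joint's range is limited). The gripper opens to 88 mm and grips with 3 to 60 N. Pads are 19 mm wide; open, the fingers measure 130 mm over their backs; the gripper's body (78 mm by 193 mm) begins 47 mm behind the grasp point.
Start: joints at [1.564, 0.359, 0.012, 0, -1.224, -0.288], TCP at [196.129, 645.855, 192.261] pointing down, gripper open.
Joint ranges: [-3.07, 3.07], [-1.43, 2.12], [-1.02, 1.25], [-3.03, 1.67], [-3.05, -0], [-3.03, 3.03]. Speed limits (rad/s): [2.39, 2.39, 3.01, 3.14, 3.14, 3.14].

## Interface

Orientations are given as a unit quaternion [x, y, z, w].
In Python, from plant import bot gives the robot as it stands. Calls block until the motion is done:
- bot.move_ptp(position, orientation): joint-space move of the TCP to a pose.
- bot.line_to(position, velocity=150, ori=None): straight line of the TCP; ori=None keeps the orientation; velocity is the mean speed in mm/s.
- bot.move_joints(angles): joint-space move.
- bot.move_gripper(opening, force=None): finger opening in mm; force is the grip in N (None keeps the last); returns when the fingers have stopped.
- bot.pause(seconds).
- bot.solve_ik(position, orientation): joint angles nearest the present ones, or None.
- bot.read_state(): the state.
- bot.camera(name): name is "side" or "top"; returns the picture (384x512x3 uint8, red, green, blue); there is no depth.
- bot.get_calibration(name): a dict with "fx", "fy", "cx", "cy" (pixels), "view" (4x4, takes a point from world to camera coordinates). Camera axes: x right, y up, looking along -z (the intrinsics and any distortion apply to the point x, -y, -z); pixel columns grow to the right and rows downward; lengths in mm; the calibration is good to about 2 mm. A picture is of the moment at which its call begins. get_calibration takes no time and is no camera call.
A pose or a line that the arm cannot do raises bot.Unreachable and nothing moves.
- bot.close_job(): hands the job in, once; it reports no verdict.
The state is a dict: "t": time; "joint_pos": joint angles; "qvel": joint speeds; "tau": joint torques, N m; "tcp_pos": TCP position; "eef_rot": TCP orientation; "contact_force": force on the tool from outside, world axes, zero at the start; "moment": the same for the moment, N m; "width": finger opening in mm.
Only numpy, scipy, OpenCV 4.12 (cv2) and the standard library are available. Lean on these libraries where they do the work, as an engineer would, in place of code of your own. Each camera call takes 0.05 s, during which the arm holds its last target.

## Task

Build the tray stack on the steel stacking base: first the deep tray with its two brass brackets still in it, then the shallow tray on the deep one, and last the flat cover. Each part must sit fully home between the four corner angles of the part below, the way round in which its notch takes the tongue (the wrong way round it rides up on the tongue). Leave the two solenoids and the solder reel where they are.

Things in the scene. Friction and masses are not known exactly. Their poses are not given: they have to be found in the camera images.
- base_deck (a point): Low dark steel stacking base, fixed, 131 x 93 mm, flat deck 120 x 82 mm, 16 mm above the bench. Four corner angles rise 16 mm above the deck (2.5 mm play all round, flared at the top); a tongue 24 mm wide, 3 mm thick, 10 mm high stands in the middle of its -x end. Point: centre of the deck's surface; x along the long side, -x towards the tongue, z up.
- deep_tray_mid (a point): Open black plastic tray, the deep one of two, about 0.3 kg, holding two brackets; body 120 x 82 mm (x by y), walls and floor 3 mm, rim 64 mm high. Steel corner angles outside the walls (138 x 100 mm over their tips) rise 16 mm above the rim, flared at the top, with 2.5 mm play all round for the part that sits in them. Point: centre of the tray, 32 mm above its underside; z up, -x towards its tongue end.
- deep_tray_grip (a point): Middle of the top edge of the deep tray's cross partition, its carrying handle: 10 mm thick in x, 76 mm long in y, top 2 mm below the rim, 62 mm above the tray's underside. A compartment at least 46 mm (x) by 76 mm (y) lies on either side of it, with a loose bracket on its floor reaching 20 mm above the underside.
- deep_tray_tongue (a point): Top of the deep tray's tongue, steel, 24 mm wide (y), 3 mm thick, in the middle of its -x end wall, 10 mm above the rim. Under the same end the tray has a notch 32 mm wide, 13 mm high and 7 mm deep that takes the tongue of the part below.
- shallow_tray_mid (a point): Open black plastic tray, the shallow one, about 0.22 kg, empty; body 120 x 82 mm (x by y), walls and floor 3 mm, rim 44 mm high. Steel corner angles outside the walls (138 x 100 mm over their tips) rise 16 mm above the rim, flared at the top, with 2.5 mm play all round for the part that sits in them. Point: centre of the tray, 22 mm above its underside; z up, -x towards its tongue end.
- shallow_tray_grip (a point): Middle of the top edge of the shallow tray's cross partition, its carrying handle: 10 mm thick in x, 76 mm long in y, top 2 mm below the rim, 42 mm above the tray's underside. A compartment at least 46 mm (x) by 76 mm (y) lies on either side of it, empty.
- shallow_tray_tongue (a point): Top of the shallow tray's tongue, steel, 24 mm wide (y), 3 mm thick, in the middle of its -x end wall, 10 mm above the rim. Under the same end the tray has a notch 32 mm wide, 13 mm high and 7 mm deep that takes the tongue of the part below.
- cover_mid (a point): Flat black plastic cover, plate 120 x 82 x 5 mm (x by y), with an upright grip rib in the middle: 10 mm thick in x, 60 mm long in y, top 31 mm above the underside. A notch 32 mm wide and 7 mm deep in its -x end takes the tongue below. About 0.16 kg. Point: its centre, 15.5 mm above the underside; z up, -x towards the notch.
- bracket_1: Brass Z-bracket, 72 x 44 x 17 mm, lying loose in one compartment of the deep tray; origin at the centre of its underside, x along its length.
- bracket_2: Brass Z-bracket like the first, in the other compartment of the deep tray.
- stand_solenoid: Dark solenoid body standing upright, 70 mm across, 103 mm high: a bystander. Origin at the centre of its underside.
- lying_solenoid: Dark solenoid body lying on its side, 62 x 124 x 60 mm: a bystander. Origin at the centre of its underside, y along its length.
- reel: Solder reel with black flanges, 58 x 76 mm (with its wire end), 53 mm high, standing on its flange: a bystander. Origin at the centre of its underside.

How it is judged:
By the outcome, as a careful person would: the job done as asked, in the order asked, and still so for the second after the job is handed in, with the robot touching nothing.
It also fails if it takes over 72 s, if anything falls off the work surface, if the arm or the gripper's body presses on something with over 40 N, if the wrist force passes 120 N, or if a joint passes its speed limit or range.

## Working session

There is one attempt and no reset: what is moved stays moved. The work goes in short steps, each a Python script; the robot and the scene stay as the last script left them, time stands still between calls to the robot, and variables do not carry over. Pictures are saved under pics/ and viewed, and the job is handed in when it is done.

```bash
ls; mkdir -p pics; python3 - <<'E'
from plant import bot
import cv2,numpy as np
for n in("side","top"):
    im=bot.camera(n); cv2.imwrite(f"pics/{n}0.png",im[:,:,::-1]); c=bot.get_calibration(n); print(n,{k:(np.round(v,3).tolist()) for k,v in c.items()})
s=bot.read_state();print(s)
E
```

```text
pics
side {'fx': 445.396, 'fy': 445.396, 'cx': 259.462, 'cy': 189.194, 'view': [[0.998, 0.068, -0.013, -527.59], [-0.02, 0.458, 0.889, -67.246], [0.066, -0.887, 0.458, -1253.638], [0.0, 0.0, 0.0, 1.0]]}
top {'fx': 412.733, 'fy': 412.733, 'cx': 259.192, 'cy': 193.703, 'view': [[0.004, -1.0, -0.01, 3.605], [0.99, 0.003, 0.143, -565.49], [-0.143, -0.01, 0.99, -989.88], [0.0, 0.0, 0.0, 1.0]]}
{'t': 0.1, 'joint_pos': array([ 1.56408343e+00,  3.59315136e-01,  1.11488683e-02, -2.98742160e-04,
       -1.22416058e+00, -2.88118690e-01]), 'qvel': array([-2.31773900e-03, -8.17279370e-04,  1.47149170e-03,  3.88354530e-04,
       -1.98178061e-05,  4.10131223e-04]), 'tau': array([-2.30721467e-03, -5.84159195e+01,  2.93751526e+01,  7.01553226e+00,
        1.01396267e-02, -4.86639669e-05]), 'tcp_pos': array([196.02085079, 645.37453021, 191.41759884]), 'eef_rot': array([ 9.89146185e-01, -1.46932705e-01, -3.17401725e-05,  7.77395565e-04]), 'contact_force': array([ 0.78568298,  0.12374326, -0.14908133]), 'moment': array([ 0.00368538, -0.02616239, -0.01914768]), 'width': 87.7119446734298}
```

View pics/side0.png

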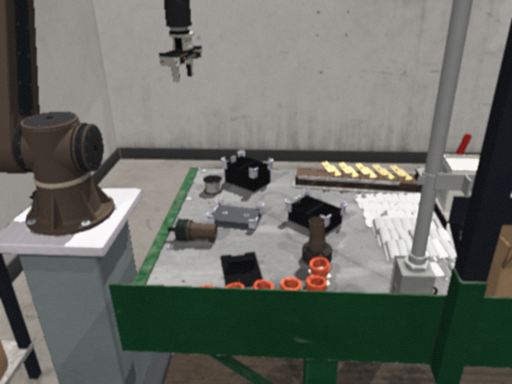

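View pics/top0.png

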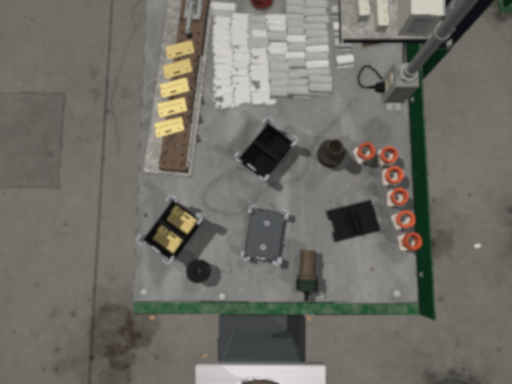

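```bash
python3 - <<'E'
import cv2
t=cv2.imread('pics/top0.png');s=cv2.imread('pics/side0.png')
cv2.imwrite('pics/t_c1.png',cv2.resize(t[110:310,130:330],None,fx=3,fy=3,interpolation=cv2.INTER_CUBIC))
cv2.imwrite('pics/t_c2.png',cv2.resize(t[110:310,230:430],None,fx=3,fy=3,interpolation=cv2.INTER_CUBIC))
cv2.imwrite('pics/s_c1.png',cv2.resize(s[140:300,160:360],None,fx=3.75,fy=3.75,interpolation=cv2.INTER_CUBIC))
E
```

```text
(no output)
```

View pics/t_c1.png

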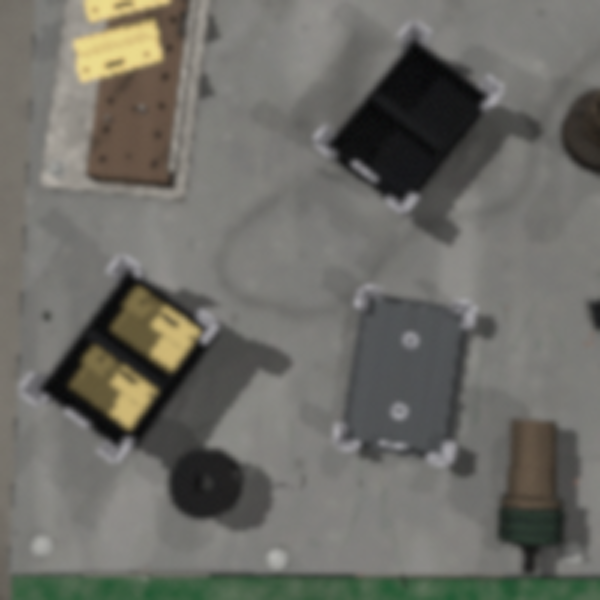

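View pics/t_c2.png

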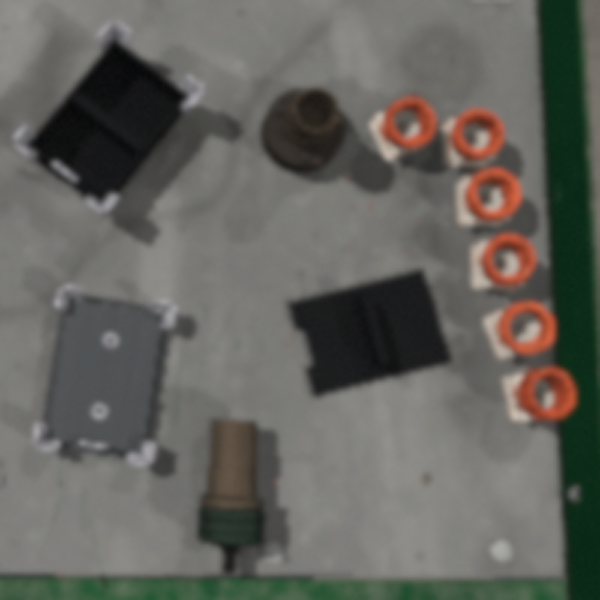

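View pics/s_c1.png

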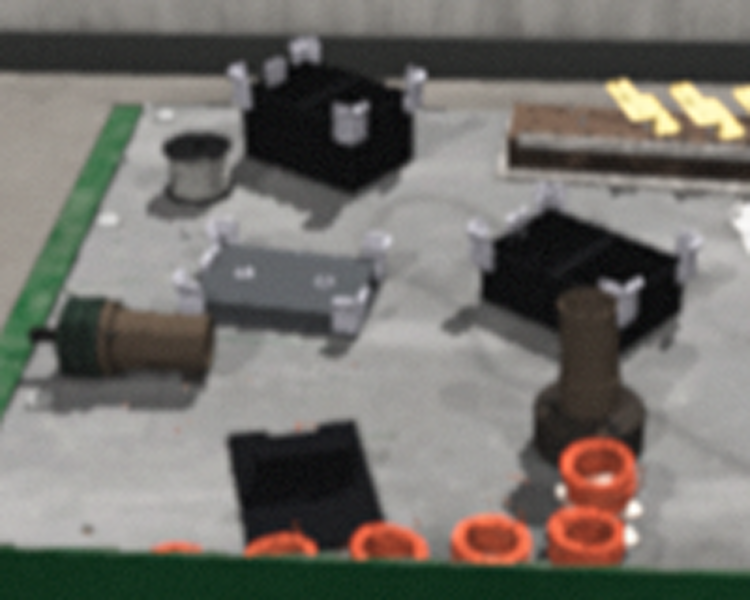

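```bash
python3 - <<'E'
import cv2,numpy as np
t=cv2.imread('pics/top0.png');s=cv2.imread('pics/side0.png')
def crop(im,x0,y0,w,h,name,f=10):
    c=cv2.resize(im[y0:y0+h,x0:x0+w],None,fx=f,fy=f,interpolation=cv2.INTER_CUBIC)
    c=np.clip(c.astype(float)*1.3+10,0,255).astype(np.uint8)
    for i in range(0,w,10): cv2.line(c,(int((i+.5)*f),0),(int((i+.5)*f),6),(0,0,255),1);cv2.putText(c,str(x0+i),(i*f,18),0,.4,(0,0,255),1)
    for i in range(0,h,10): cv2.line(c,(0,int((i+.5)*f)),(6,int((i+.5)*f)),(0,0,255),1);cv2.putText(c,str(y0+i),(8,i*f+8),0,.4,(0,0,255),1)
    cv2.imwrite('pics/'+name,c)
crop(t,135,190,75,75,'z_deep.png',8);crop(t,230,112,75,75,'z_shal.png',8);crop(t,238,198,60,70,'z_base.png',8);crop(t,320,195,65,50,'z_cov.png',10)
crop(s,160,145,190,100,'z_s1.png',4)
E
```

```text
(no output)
```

View pics/z_deep.png

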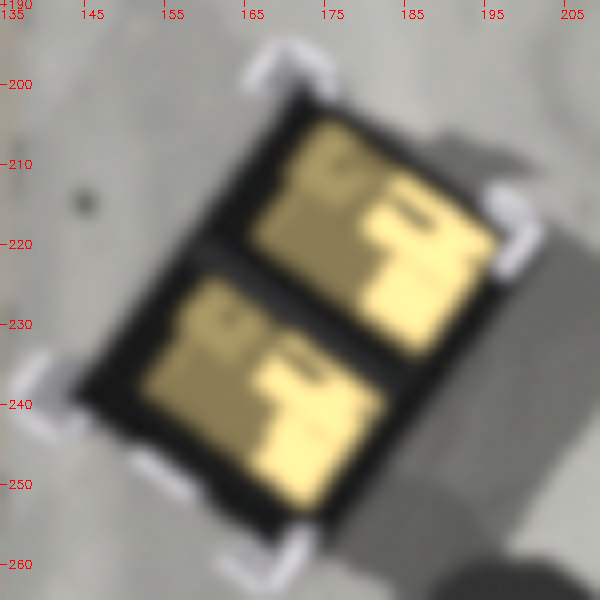

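View pics/z_shal.png

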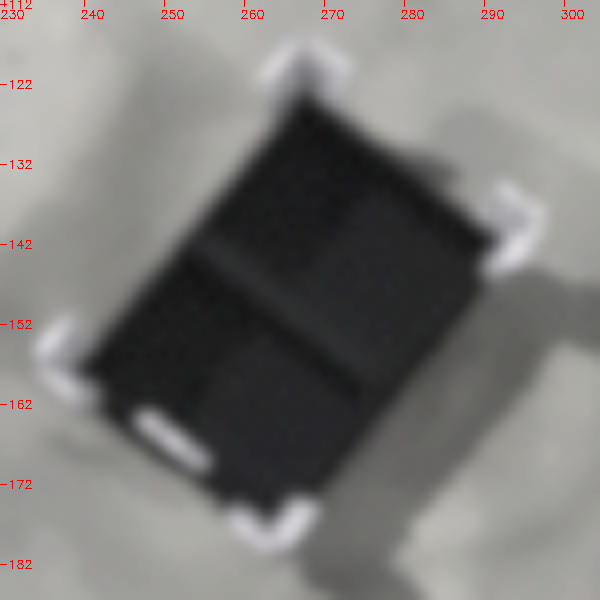

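View pics/z_base.png

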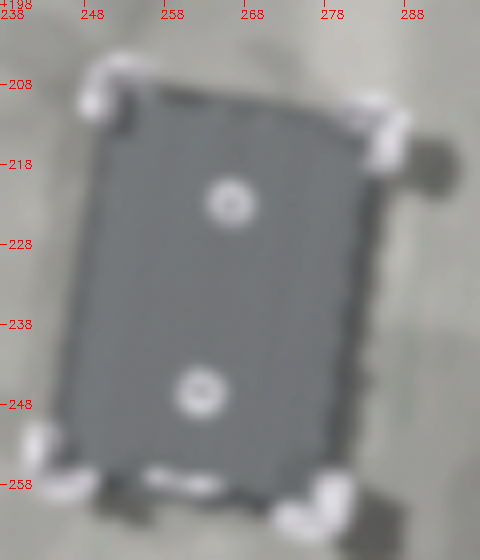

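View pics/z_cov.png

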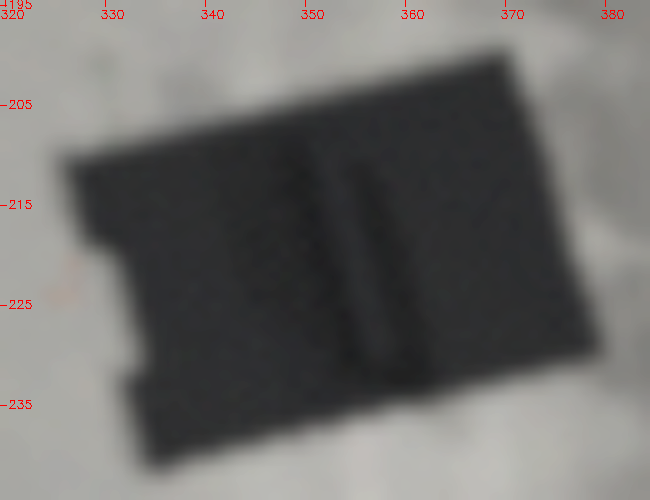

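```bash
cat > H.py <<'E'
import cv2,numpy as np
from scipy.optimize import least_squares
from plant import bot
C={n:bot.get_calibration(n) for n in("side","top")}
def proj(n,P):
    c=C[n];P=np.atleast_2d(P);q=P@np.array(c['view'])[:3,:3].T+np.array(c['view'])[:3,3]
    return np.c_[c['cx']+c['fx']*q[:,0]/-q[:,2], c['cy']-c['fy']*q[:,1]/-q[:,2]]
def W(p,L):
    L=np.atleast_2d(np.array(L,float));c,s=np.cos(p[2]),np.sin(p[2])
    return np.c_[p[0]+c*L[:,0]-s*L[:,1],p[1]+s*L[:,0]+c*L[:,1],L[:,2]]
def unproj(n,uv,z):
    f=lambda xy:(proj(n,[[xy[0],xy[1],z]])-uv).ravel()
    return least_squares(f,[600,0]).x
def fit(n,L,uv,p0):
    r=least_squares(lambda p:(proj(n,W(p,L))-uv).ravel(),p0)
    return r.x,r.fun.reshape(-1,2)
E
cat > fit.py <<'E'
from H import *
T=lambda z,a=69,b=50:[[a,b,z],[a,-b,z],[-a,b,z],[-a,-b,z]]
obs={'deep':(T(80)+[[-58.5,0,74]],[(170.5,194.8),(202.4,218.5),(136.4,239.5),(167.6,263.2),(155.4,248.9)]),
'shal':(T(60)+[[-58.5,0,54]],[(267,116.2),(297.6,138.4),(233.9,155.9),(263,180.5),(251,166.5)]),
'base':(T(32)+[],[(249,204.8),(287.8,210.6),(241,258.1),(280,264.4)]),
'cover':([[60,-41,5],[60,41,5],[-60,41,5],[-60,-41,5]],[(380,229.7),(370.5,199.5),(326.5,210.5),(334,241.5)])}
P={}
for k,(L,uv) in obs.items():
    p,r=fit('top',L,np.array(uv),[550,0,-.5 if k!='cover' else -1.3]);P[k]=p
    print(k,p.round(3),r.round(1).tolist())
np.save('P.npy',P,allow_pickle=True)
E
python3 fit.py
cat > ov.py <<'E'
from H import *
import sys
def overlay(im,n,items,f=3,x0=0,y0=0,w=None,h=None):
    c=cv2.resize(im[y0:y0+h,x0:x0+w],None,fx=f,fy=f,interpolation=cv2.INTER_CUBIC)
    def pl(P,col,closed=True):
        q=(proj(n,P)+.5-[x0,y0])*f-.5
        cv2.polylines(c,[np.round(q*8).astype(int)],closed,col,1,cv2.LINE_AA,3)
    for p,H,kind in items:
        R=lambda a,b,z:W(p,[[a,b,z],[a,-b,z],[-a,-b,z],[-a,b,z]])
        pl(R(60,41,0),(255,120,0)); pl(R(60,41,H),(0,255,0))
        if kind!='cover':
            pl(R(69,50,H+16),(0,0,255))
            pl(W(p,[[-58.5,-12,H+10],[-58.5,12,H+10]]),(0,255,255),False)
        if kind=='tray': pl(R(5,38,H-2),(255,0,255))
        if kind=='cover':
            pl(R(5,30,31),(255,0,255)); pl(W(p,[[-60,-16,H],[-53,-16,H],[-53,16,H],[-60,16,H]]),(0,255,255),False)
    return c
if __name__=='__main__':
    P=np.load('P.npy',allow_pickle=True).item()
    it=[(P['deep'],64,'tray'),(P['shal'],44,'tray'),(P['base'],16,'base'),(P['cover'],5,'cover')]
    t=cv2.imread('pics/top0.png');s=cv2.imread('pics/side0.png');k=sys.argv[1]
    cv2.imwrite(f'pics/ovt{k}.png',overlay(t,'top',it,3,130,110,256,160))
    cv2.imwrite(f'pics/ovs{k}.png',overlay(s,'side',it,4,160,145,190,148))
E
python3 ov.py 1
```

```text
deep [475.014 218.189  -0.63 ] [[0.3, -1.5], [1.3, -0.7], [-1.5, 0.3], [0.5, 1.9], [-0.6, -0.1]]
shal [ 6.78661e+02 -9.80400e+00 -6.74000e-01] [[0.1, -1.5], [0.8, 0.4], [-1.5, 0.6], [0.8, 0.8], [-0.2, -0.4]]
base [ 4.652e+02 -7.838e+00 -1.470e-01] [[-0.2, -0.9], [0.5, -0.8], [-0.8, 0.8], [0.4, 0.7]]
cover [ 502.9   -233.42    -1.322] [[-0.1, 0.4], [0.4, -0.4], [-0.7, -0.1], [0.4, 0.1]]
```

View pics/ovt1.png

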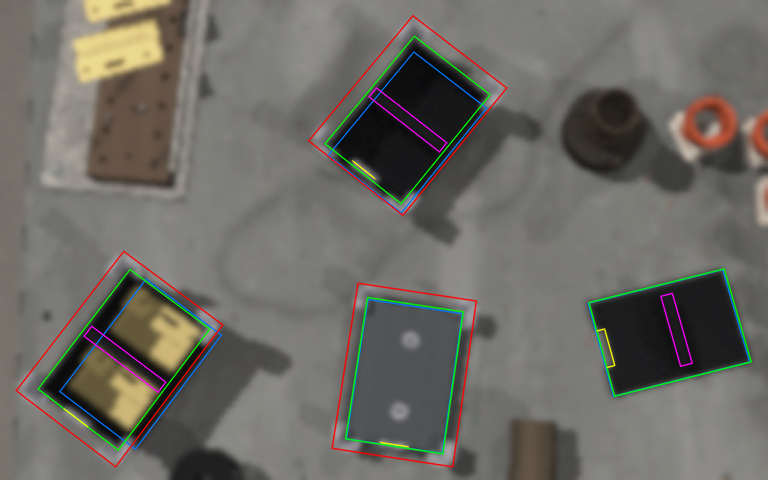

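View pics/ovs1.png

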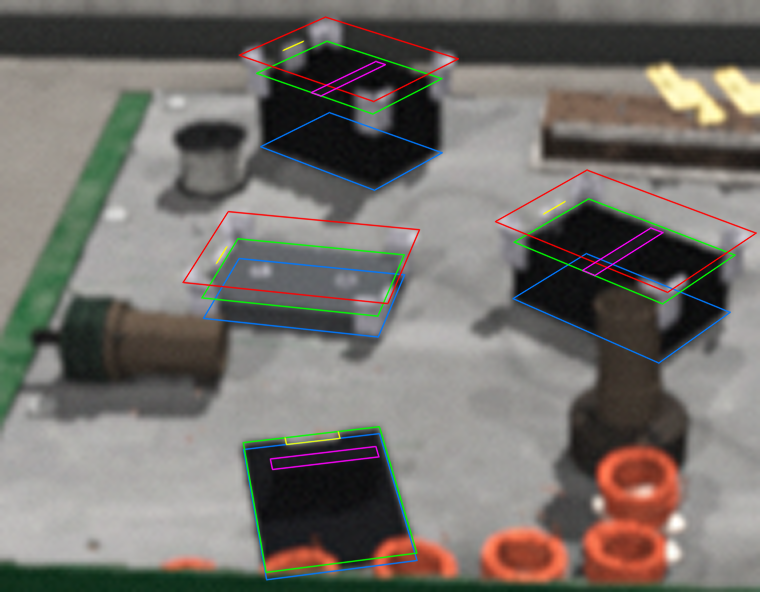

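```bash
cat >> H.py <<'E'
from scipy.spatial.transform import Rotation as Ro
def quat(th,flip=False):
    if flip: th=th+np.pi
    c,s=np.cos(th),np.sin(th)
    return Ro.from_matrix(np.array([[-s,c,0],[c,s,0],[0,0,-1.]])).as_quat()
def st(tag=''):
    s=bot.read_state();R=Ro.from_quat(s['eef_rot']).as_matrix()
    print(tag,'t%.2f'%s['t'],'tcp',s['tcp_pos'].round(1),'yaw(y) %.3f'%np.arctan2(R[1,1],R[0,1]),'F',s['contact_force'].round(1),'M',np.round(s['moment'],2),'w%.1f'%s['width'],'zax',R[:,2].round(3))
    return s
P=np.load('P.npy',allow_pickle=True).item()
E
python3 - <<'E'
from H import *
print(np.linalg.inv(np.array(C['top']['view']))[:3,3],np.linalg.inv(np.array(C['side']['view']))[:3,3])
for k,z in(('deep',30),('shal',12),('cover',8),('base',46)):
    for h in (0,150):
      for f in(0,1):
        q=bot.solve_ik([P[k][0],P[k][1],z+h],quat(P[k][2],f)); print(k,h,f,None if q is None else np.round(q,2))
for z in (46,200,130):
  for f in (0,1):
    q=bot.solve_ik([P['base'][0],P['base'][1],z],quat(P['base'][2],f)); print('b',z,f,None if q is None else np.round(q,2))
E
```

```text
[ 417.72872872   -5.17656716 1060.72163128] [  608.10820264 -1044.73358637   627.07013105]
deep 0 0 [ 0.81  0.28 -0.53  0.   -0.76  1.71]
deep 0 1 [ 0.81  0.28 -0.53  0.   -0.76 -1.44]
deep 150 0 [ 0.81  0.12 -0.34  0.   -1.12  1.71]
deep 150 1 [ 0.81  0.12 -0.34  0.   -1.12 -1.44]
shal 0 0 [ 0.27  0.51 -0.18  0.   -0.87  2.2 ]
shal 0 1 [ 0.27  0.51 -0.18  0.   -0.87 -0.95]
shal 150 0 [ 0.27  0.38 -0.02  0.   -1.17  2.2 ]
shal 150 1 [ 0.27  0.38 -0.02  0.   -1.17 -0.95]
cover 0 0 [-0.08  0.35 -0.48  0.   -0.74  1.9 ]
cover 0 1 [-0.08  0.35 -0.48  0.   -0.74 -1.24]
cover 150 0 [-0.08  0.19 -0.31  0.   -1.08  1.9 ]
cover 150 1 [-0.08  0.19 -0.31  0.   -1.08 -1.24]
base 0 0 [ 0.41  0.17 -0.63  0.   -0.77  2.59]
base 0 1 [ 0.41  0.17 -0.63  0.   -0.77 -0.55]
base 150 0 [ 0.41  0.   -0.42  0.   -1.14  2.59]
base 150 1 [ 0.41  0.   -0.42  0.   -1.14 -0.55]
b 46 0 [ 0.41  0.17 -0.63  0.   -0.77  2.59]
b 46 1 [ 0.41  0.17 -0.63  0.   -0.77 -0.55]
b 200 0 [ 0.41  0.   -0.42  0.   -1.15  2.59]
b 200 1 [ 0.41  0.   -0.42  0.   -1.15 -0.55]
b 130 0 [ 0.41  0.06 -0.52  0.   -0.98  2.59]
b 130 1 [ 0.41  0.06 -0.52  0.   -0.98 -0.55]
```

```bash
python3 - <<'E'
from H import *
p=P['deep'];q=quat(p[2],1)
bot.move_gripper(34,20)
bot.move_ptp([p[0],p[1],200],q); st('above')
bot.line_to([p[0],p[1],95],150); st('95')
for n in("side","top"): cv2.imwrite(f"pics/{n}1.png",bot.camera(n)[:,:,::-1])
a=cv2.imread('pics/side1.png')
cv2.imwrite('pics/s1z.png',cv2.resize(a[60:260,150:350],None,fx=3,fy=3,interpolation=cv2.INTER_CUBIC))
a=cv2.imread('pics/top1.png')
cv2.imwrite('pics/t1z.png',cv2.resize(a[180:280,120:250],None,fx=6,fy=6,interpolation=cv2.INTER_CUBIC))
E
```

```text
above t2.98 tcp [475.  218.9 200. ] yaw(y) 2.513 F [-0.6 -0.3  0.6] M [ 0.17 -0.06 -0.  ] w34.0 zax [ 0.  0. -1.]
95 t3.83 tcp [475.5 218.7  95.6] yaw(y) 2.513 F [0.1 0.4 0.3] M [ 0.08 -0.12  0.01] w34.3 zax [ 0.001  0.    -1.   ]
```

View pics/s1z.png

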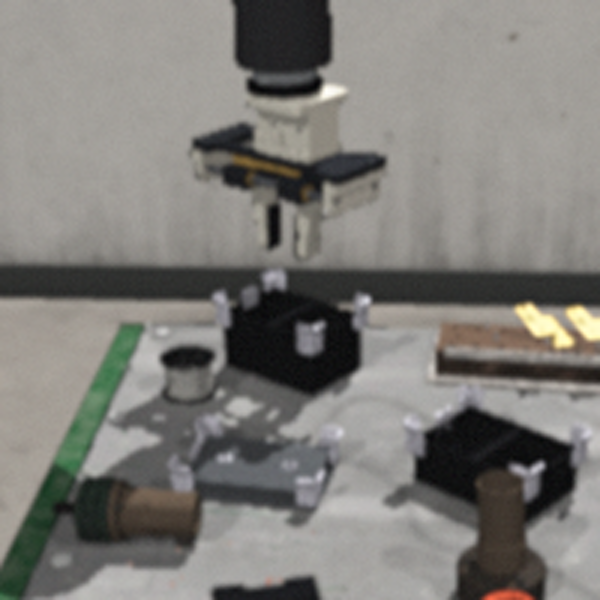

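View pics/t1z.png

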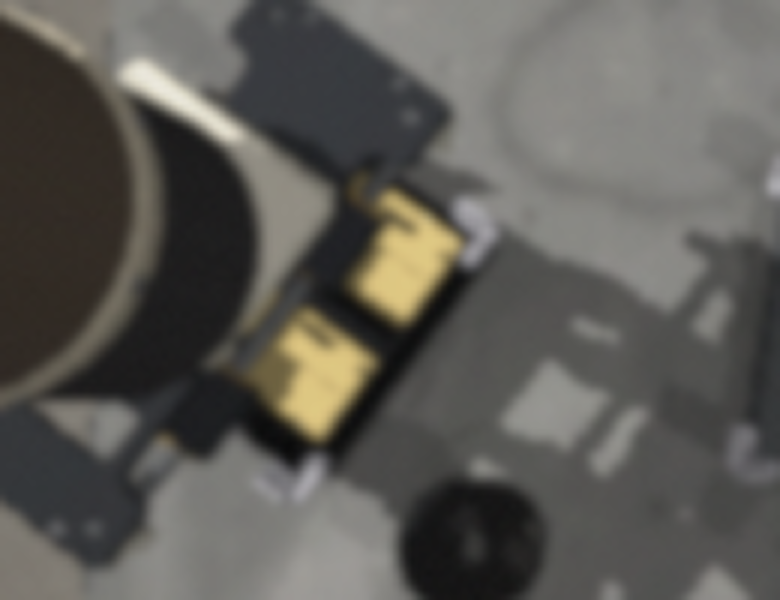

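```bash
python3 - <<'E'
from H import *
s=st();p=P['deep']
import numpy as np
for n,o,f in(('side',(150,60),3),('top',(120,180),6)):
    for L in ([0,0,95.6],[17,0,95.6],[-17,0,95.6],[0,0,62]):
        print(n,L,((proj(n,W([475.5,218.7,p[2]],[L]))[0]+.5-o)*f).round(0))
E
```

```text
t3.92 tcp [475.6 218.8  96.1] yaw(y) 2.512 F [-0.1  0.2  0.5] M [ 0.09 -0.07 -0.  ] w34.0 zax [ 0.001  0.001 -1.   ]
side [0, 0, 95.6] [291. 284.]
side [17, 0, 95.6] [304. 288.]
side [-17, 0, 95.6] [279. 280.]
side [0, 0, 62] [292. 314.]
top [0, 0, 95.6] [289. 292.]
top [17, 0, 95.6] [316. 257.]
top [-17, 0, 95.6] [262. 327.]
top [0, 0, 62] [308. 297.]
```

```bash
python3 - <<'E'
from H import *
print(proj('side',[[196,645.4,191.4],[196,645.4,211.4],[196,645.4,221.4]]))
s=cv2.imread('pics/side0.png')
c=cv2.resize(s[30:100,140:220],None,fx=8,fy=8,interpolation=cv2.INTER_CUBIC)
c2=cv2.resize(cv2.imread('pics/side1.png')[105:180,205:285],None,fx=8,fy=8,interpolation=cv2.INTER_CUBIC)
for z in (96,106,116,126):
  for a in(17,-17):
    q=(proj('side',W([475.5,218.7,P['deep'][2]],[[a,0,z]]))[0]+.5-[205,105])*8
    cv2.circle(c2,tuple(int(v) for v in q),3,(0,0,255),-1)
t=cv2.imread('pics/top1.png')
c3=cv2.resize(t[185:270,120:220],None,fx=7,fy=7,interpolation=cv2.INTER_CUBIC)
for z in (96,106,116,126):
  for a in(17,-17):
    q=(proj('top',W([475.5,218.7,P['deep'][2]],[[a,0,z]]))[0]+.5-[120,185])*7
    cv2.circle(c3,tuple(int(v) for v in q),3,(0,0,255),-1)
cv2.imwrite('pics/a.png',c);cv2.imwrite('pics/b.png',c2);cv2.imwrite('pics/c.png',c3)
E
```

```text
[[184.45987983  87.40184146]
 [183.99429041  82.24418729]
 [183.75962752  79.64466511]]
```

View pics/a.png

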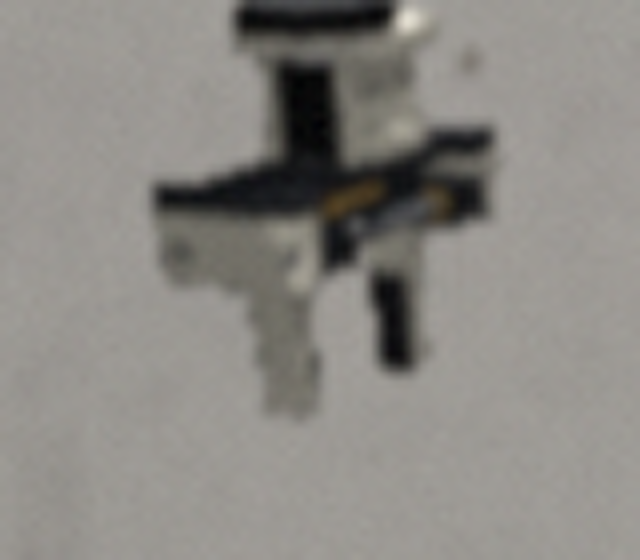

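View pics/b.png

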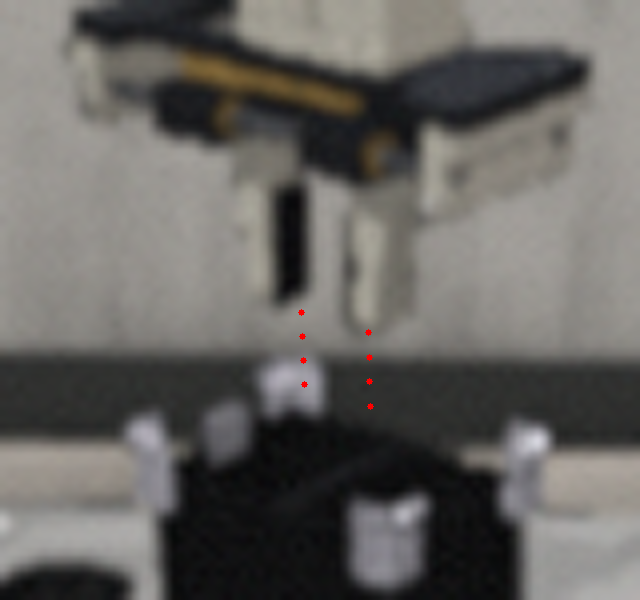

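View pics/c.png

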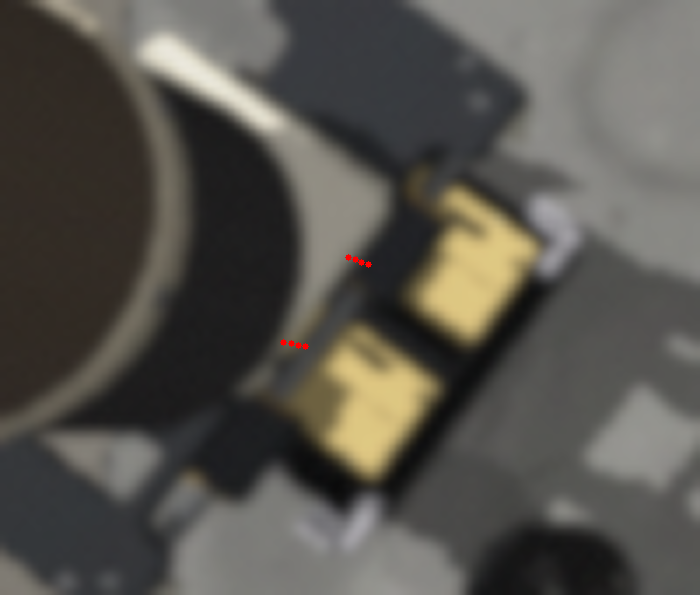

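```bash
python3 - <<'E'
from H import *
for z in (160,180,200,220,240): print(z,unproj('top',np.array([159.5,231.7]),z).round(1))
m=np.array([(368/8+205-.5+285/8+205-.5)/2,(328+300)/16+105-.5]);print(m)
def tri(a,b):
    f=lambda X:np.r_[proj('side',X)[0]-a,proj('top',X)[0]-b]
    return least_squares(f,[475,218,100])
# side ray
for z in (96,110,120,126,130,140):
    print(z,unproj('side',m,z).round(1))
E
```

```text
160 [463.9 221.4]
180 [462.8 216.4]
200 [461.8 211.4]
220 [460.8 206.3]
240 [459.8 201.3]
[245.3125 143.75  ]
96 [463.2 303.6]
110 [467.  268.1]
120 [469.8 242.7]
126 [471.4 227.5]
130 [472.5 217.3]
140 [475.2 191.9]
```

```bash
python3 - <<'E'
from H import *
p=P['deep']
bot.line_to([p[0],p[1],70],100); s=st('70')
for n in("side","top"): cv2.imwrite(f"pics/{n}2.png",bot.camera(n)[:,:,::-1])
c2=cv2.resize(cv2.imread('pics/side2.png')[110:200,205:295],None,fx=6,fy=6,interpolation=cv2.INTER_CUBIC)
for z in (70,80,90,100):
  for a in(17,-17):
    q=(proj('side',W([475.5,218.7,p[2]],[[a,0,z]]))[0]+.5-[205,110])*6
    cv2.circle(c2,tuple(int(v) for v in q),3,(0,0,255),-1)
cv2.imwrite('pics/b2.png',c2)
t=cv2.imread('pics/top2.png')
cv2.imwrite('pics/c2.png',cv2.resize(t[150:300,70:230],None,fx=4,fy=4,interpolation=cv2.INTER_CUBIC))
E
```

```text
70 t4.33 tcp [475.  218.1  70.2] yaw(y) 2.512 F [-0.2  0.   0.3] M [ 0.07 -0.11 -0.02] w33.8 zax [-0. -0. -1.]
```

View pics/b2.png

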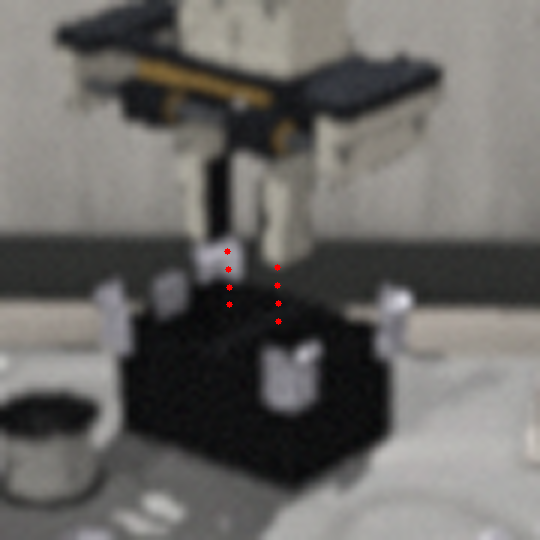

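View pics/c2.png

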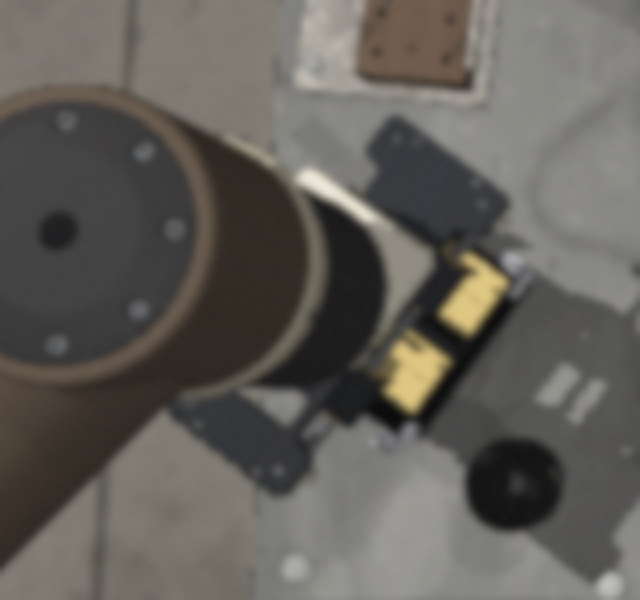

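```bash
python3 - <<'E'
from H import *
for z in (160,180,200): print(z,unproj('top',np.array([153.75,225.75]),z).round(1))
E
```

```text
160 [476.8 234.6]
180 [475.5 229.2]
200 [474.2 223.9]
```

```bash
python3 - <<'E'
from H import *
p=P['deep']
bot.move_gripper(0,20)
F0=st('closed')['contact_force'][2]
z=68
while z>30:
    bot.line_to([p[0],p[1],z],40); s=bot.read_state()
    if abs(s['contact_force'][2]-F0)>5: break
    z-=2
st('touch?')
cv2.imwrite("pics/side3.png",bot.camera('side')[:,:,::-1])
cv2.imwrite('pics/b3.png',cv2.resize(cv2.imread('pics/side3.png')[110:200,205:295],None,fx=6,fy=6,interpolation=cv2.INTER_CUBIC))
E
```

```text
closed t5.18 tcp [475.  218.2  70. ] yaw(y) 2.512 F [-0.8 -0.2  0.3] M [ 0.11 -0.1  -0.01] w0.5 zax [ 0. -0. -1.]
touch? t9.93 tcp [474.9 218.1  31.8] yaw(y) 2.512 F [-0.3 -0.4 -0.5] M [ 0.03 -0.09  0.01] w0.2 zax [-0. -0. -1.]
```

View pics/b3.png

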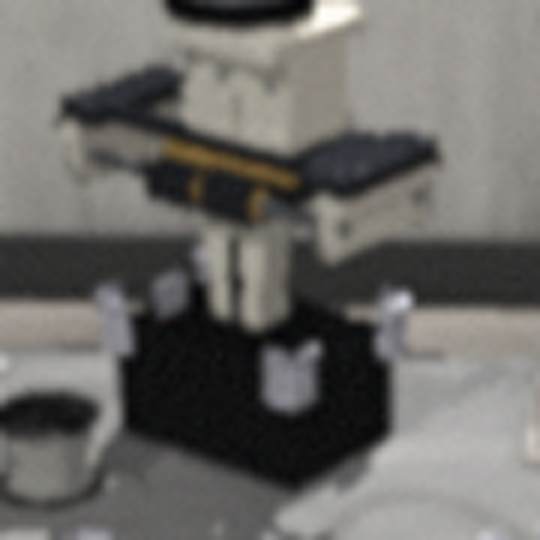

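```bash
python3 - <<'E'
from H import *
p=P['deep']
F0=bot.read_state()['contact_force'][2]
z=31
while z>16:
    bot.line_to([p[0],p[1],z],30); s=bot.read_state()
    if abs(s['contact_force'][2]-F0)>3: break
    z-=1.5
print(z);st('touch?')
cv2.imwrite("pics/side4.png",bot.camera('side')[:,:,::-1])
cv2.imwrite('pics/b4.png',cv2.resize(cv2.imread('pics/side4.png')[110:200,205:295],None,fx=6,fy=6,interpolation=cv2.INTER_CUBIC))
E
```

```text
26.5
touch? t10.98 tcp [475.2 218.3  27.9] yaw(y) 2.513 F [-5.9 -1.2 15.7] M [-0.42  2.05  0.  ] w0.5 zax [ 0.001  0.    -1.   ]
```

View pics/b4.png

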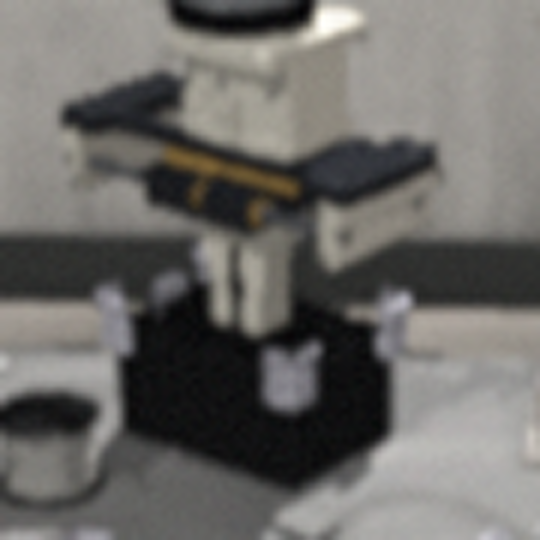

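```bash
cat >> H.py <<'E'
DZ=34.0   # fingertip true z = reading + DZ (measured by touch on deep partition)
E
python3 - <<'E'
from H import *
for k,z in(('deep',30),('shal',12),('cover',8),('base',46)):
    for zz in (z-DZ,z-DZ+100):
        q=bot.solve_ik([P[k][0],P[k][1],zz],quat(P[k][2],1)); print(k,None if q is None else np.round(q,2))
p=P['deep']
bot.line_to([p[0],p[1],36],100)
bot.move_gripper(34,20)
F0=bot.read_state()['contact_force'][2]
for z in (20,12,4,-4):
    bot.line_to([p[0],p[1],z],80); s=bot.read_state(); print(z,s['contact_force'].round(1))
    if abs(s['contact_force'][2]-F0)>8: break
st('down')
for n in("side","top"): cv2.imwrite(f"pics/{n}5.png",bot.camera(n)[:,:,::-1])
cv2.imwrite('pics/b5.png',cv2.resize(cv2.imread('pics/side5.png')[110:200,205:295],None,fx=6,fy=6,interpolation=cv2.INTER_CUBIC))
cv2.imwrite('pics/c5.png',cv2.resize(cv2.imread('pics/top5.png')[180:280,120:230],None,fx=6,fy=6,interpolation=cv2.INTER_CUBIC))
E
```

```text
deep [ 0.81  0.33 -0.56  0.   -0.68 -1.44]
deep [ 0.81  0.2  -0.45  0.   -0.92 -1.44]
shal [ 0.27  0.55 -0.21  0.   -0.81 -0.95]
shal [ 0.27  0.45 -0.12  0.   -1.   -0.95]
cover [-0.08  0.4  -0.51  0.   -0.66 -1.24]
cover [-0.08  0.27 -0.41  0.   -0.89 -1.24]
base [ 0.41  0.22 -0.67  0.   -0.68 -0.55]
base [ 0.41  0.08 -0.55  0.   -0.94 -0.55]
20 [-0.1  0.5 -0.7]
12 [0.3 0.2 0.7]
4 [-0.2 -0.6 -0.7]
-4 [ 0.4  0.1 -0.2]
down t13.16 tcp [474.7 217.9  -4.2] yaw(y) 2.512 F [ 0.4  0.1 -0.2] M [ 0.06 -0.15 -0.02] w33.9 zax [-0.001 -0.001 -1.   ]
```

View pics/b5.png

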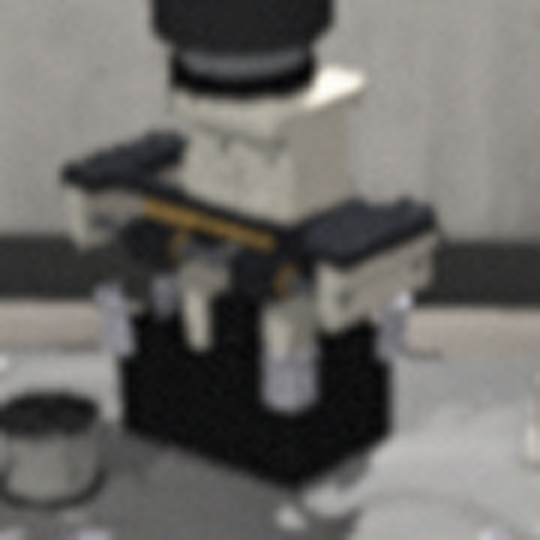

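View pics/c5.png

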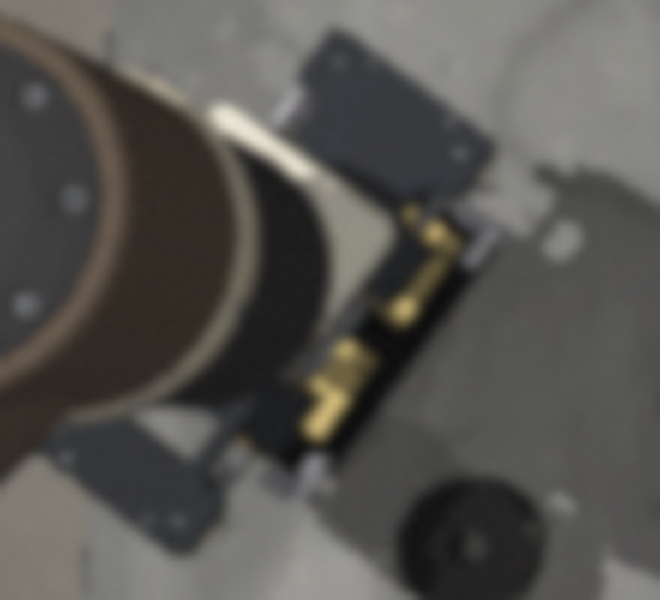

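```bash
python3 - <<'E'
from H import *
p=P['deep']
bot.move_gripper(6,15); st('close15')
bot.move_gripper(6,45); st('close45')
bot.line_to([p[0],p[1],4],60); st('up8')
bot.line_to([p[0],p[1],106],150); bot.pause(.2); st('up')
for n in("side","top"): cv2.imwrite(f"pics/{n}6.png",bot.camera(n)[:,:,::-1])
P2={'deep':np.r_[p]}
cv2.imwrite('pics/b6.png',cv2.resize(cv2.imread('pics/side6.png')[80:200,195:295],None,fx=5,fy=5,interpolation=cv2.INTER_CUBIC))
cv2.imwrite('pics/c6.png',cv2.resize(cv2.imread('pics/top6.png')[180:280,120:230],None,fx=6,fy=6,interpolation=cv2.INTER_CUBIC))
E
```

```text
close15 t13.78 tcp [475.2 218.2  -3.8] yaw(y) 2.512 F [ 0.3 -0.7  0.6] M [-0.13 -0.23 -0.03] w9.9 zax [ 0.  0. -1.]
close45 t14.00 tcp [475.1 218.2  -3.9] yaw(y) 2.512 F [ 0.2 -1.2  1.9] M [-0.2  -0.21 -0.01] w10.2 zax [ 0.  0. -1.]
up8 t14.28 tcp [475.  218.3   4.2] yaw(y) 2.512 F [-0.5  0.7 -3.9] M [ 0.05 -0.13 -0.02] w9.7 zax [ 0.  0. -1.]
up t15.32 tcp [474.5 217.7 104.9] yaw(y) 2.512 F [-0.8  0.  -2.2] M [ 0.09 -0.13  0.01] w9.7 zax [-0.002 -0.001 -1.   ]
```

View pics/b6.png

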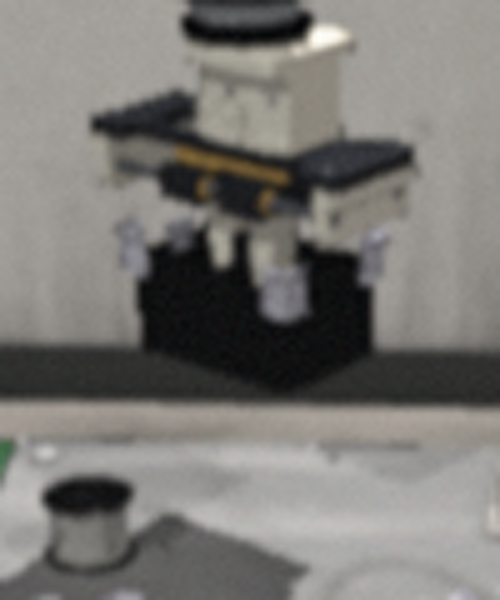

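View pics/c6.png

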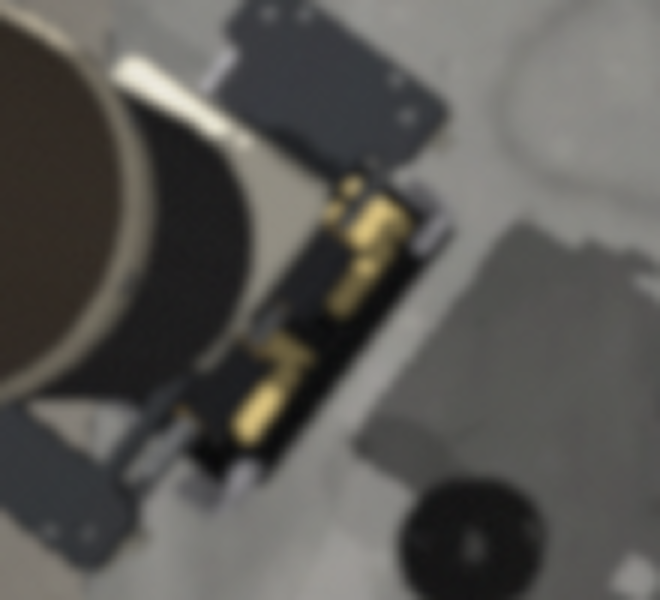

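```bash
cat > look.py <<'E'
from H import *
from ov import overlay
def look(tag,p,zu,H,kind='tray',base=None,extra=[]):
    """overlay expected carried part at pose p, underside zu"""
    import ov
    out=[]
    for n,(x0,y0,w,h,f) in (('side',(150,70,160,130,4.7)),('top',(200,160,140,120,5))):
        im=bot.camera(n)[:,:,::-1].copy(); cv2.imwrite(f'pics/{n}_{tag}.png',im)
        c=cv2.resize(im[y0:y0+h,x0:x0+w],None,fx=f,fy=f,interpolation=cv2.INTER_CUBIC)
        def pl(P,col,closed=True):
            q=(proj(n,P)+.5-[x0,y0])*f-.5
            cv2.polylines(c,[np.round(q*8).astype(int)],closed,col,1,cv2.LINE_AA,3)
        R=lambda a,b,z:W(p,[[a,b,z+zu],[a,-b,z+zu],[-a,-b,z+zu],[-a,b,z+zu]])
        pl(R(60,41,0),(255,120,0));pl(R(60,41,H),(0,255,0))
        if kind=='tray': pl(R(69,50,H+16),(0,0,255)); pl(W(p,[[-58.5,-12,H+10+zu],[-58.5,12,H+10+zu]]),(0,255,255),False)
        cv2.imwrite(f'pics/L{n}_{tag}.png',c)
E
python3 - <<'E'
from look import *
p=P['deep'];b=P['base']
bot.line_to([b[0],b[1],106],150,ori=quat(b[2],1)); st('over')
bot.line_to([b[0],b[1],56],100); bot.pause(.3); s=st('hover')
look('h1',[s['tcp_pos'][0],s['tcp_pos'][1],b[2]],s['tcp_pos'][2]+4,64)
E
```

```text
over t17.07 tcp [465.3  -7.5 106. ] yaw(y) 2.995 F [-0.3 -0.4 -2.2] M [ 0.06 -0.05 -0.01] w9.7 zax [ 0.  0. -1.]
hover t18.02 tcp [465.5  -7.7  56.5] yaw(y) 2.995 F [-0.3 -0.5 -4. ] M [ 0.08 -0.05  0.04] w9.8 zax [ 0.001  0.    -1.   ]
```

View pics/Lside_h1.png

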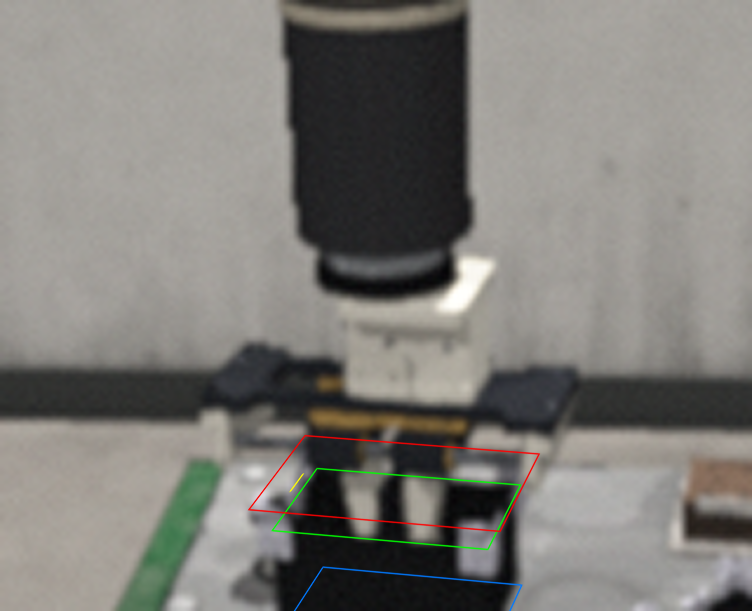

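View pics/Ltop_h1.png

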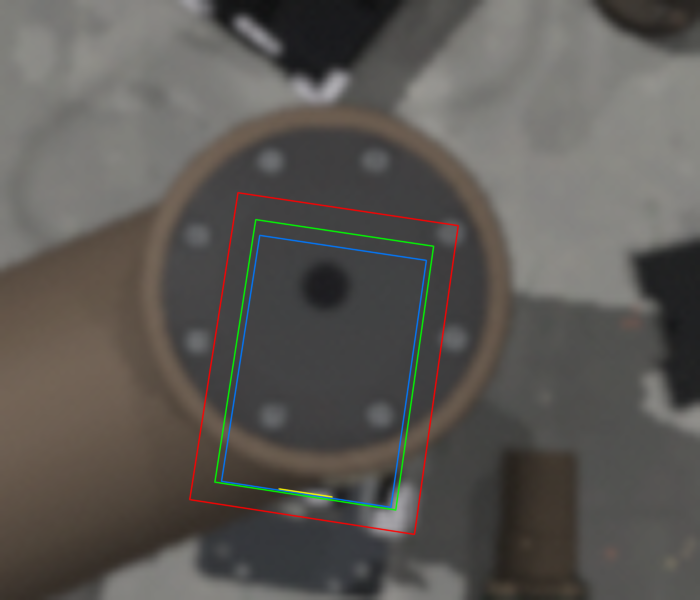

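```bash
python3 - <<'E'
import cv2
a=cv2.imread('pics/top_h1.png')[245:290,225:300];cv2.imwrite('pics/d.png',cv2.resize(a,None,fx=10,fy=10,interpolation=cv2.INTER_CUBIC))
a=cv2.imread('pics/side_h1.png')[150:240,185:285];cv2.imwrite('pics/e.png',cv2.resize(a,None,fx=6.5,fy=6.5,interpolation=cv2.INTER_CUBIC))
E
```

```text
(no output)
```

View pics/d.png

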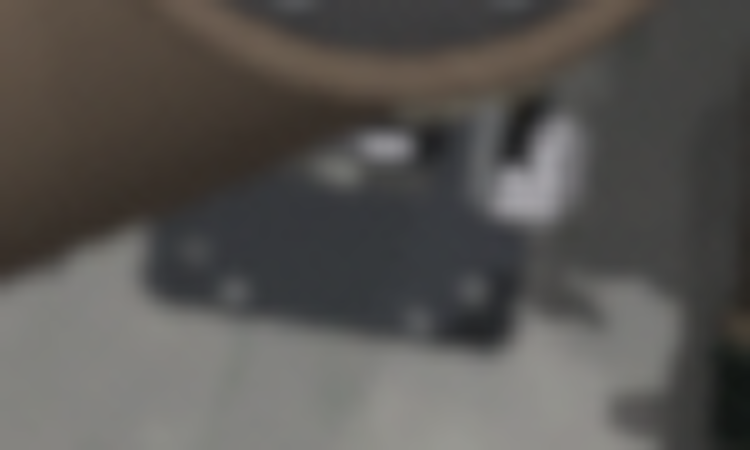

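View pics/e.png

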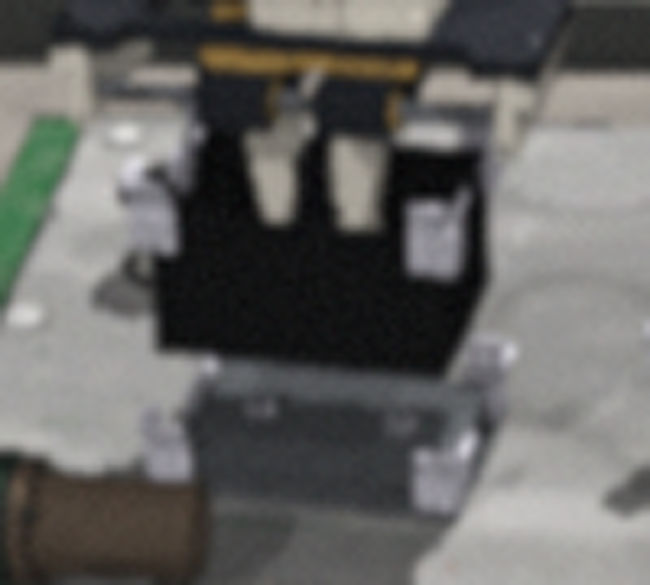

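```bash
python3 - <<'E'
from H import *
import fit
# refit with free tip inset d
for k,H in(('deep',80),('shal',60),('base',32)):
    uv=np.array(fit.obs[k][1])[:4]
    f=lambda v:(proj('top',W(v[:3],[[a*(69-v[3]),b*(50-v[3]),H] for a,b in((1,1),(1,-1),(-1,1),(-1,-1))]))-uv).ravel()
    r=least_squares(f,np.r_[P[k],0]);print(k,r.x.round(3),r.fun.reshape(-1,2).round(1).tolist(),'old',P[k].round(3))
s=bot.read_state();x,y,z=s['tcp_pos'];pp=[x,y,P['base'][2]]
zu=z+4
print('side bottoms',proj('side',W(pp,[[60,-41,zu],[-60,-41,zu],[60,41,zu]])).round(1),'obs (252.2,207.7),(209.1,203)')
print('tongue,tip top',proj('top',W(pp,[[-58.5,0,zu+74],[-67.5,-48.5,zu+80],[-58.5,-12,zu+74]])).round(1),'obs tongue centre ~(263,259)',' right end (266.5,260); tip (281.5,266)')
E
```

```text
deep [475.014 218.189  -0.63 ] [[0.3, -1.5], [1.3, -0.7], [-1.5, 0.3], [0.5, 1.9], [-0.6, -0.1]]
shal [ 6.78661e+02 -9.80400e+00 -6.74000e-01] [[0.1, -1.5], [0.8, 0.4], [-1.5, 0.6], [0.8, 0.8], [-0.2, -0.4]]
base [ 4.652e+02 -7.838e+00 -1.470e-01] [[-0.2, -0.9], [0.5, -0.8], [-0.8, 0.8], [0.4, 0.7]]
cover [ 502.9   -233.42    -1.322] [[-0.1, 0.4], [0.4, -0.4], [-0.7, -0.1], [0.4, 0.1]]
deep [474.956 218.531  -0.632   2.676] [[0.4, 0.0], [-0.4, -0.3], [-0.1, -0.0], [0.0, 0.3]] old [475.014 218.189  -0.63 ]
shal [ 6.78835e+02 -9.65400e+00 -6.77000e-01  2.06300e+00] [[0.3, -0.4], [-0.4, 0.6], [-0.4, 0.3], [0.5, -0.4]] old [ 6.78661e+02 -9.80400e+00 -6.74000e-01]
base [ 4.65128e+02 -7.84100e+00 -1.47000e-01  1.59500e+00] [[0.4, -0.1], [-0.2, -0.2], [-0.0, 0.3], [-0.1, 0.0]] old [ 4.652e+02 -7.838e+00 -1.470e-01]
side bottoms [[253.7 208.8]
 [209.  204.4]
 [260.5 194.1]] obs (252.2,207.7),(209.1,203)
tongue,tip top [[260.6 258.2]
 [281.8 265.7]
 [266.  259. ]] obs tongue centre ~(263,259)  right end (266.5,260); tip (281.5,266)
```

```bash
cat >> H.py <<'E'
def down(x,y,z0,z1,step=2,lim=10,F0=None,v=40):
    if F0 is None: F0=np.mean([bot.read_state()['contact_force'] for _ in range(1)],axis=0)
    z=z0
    while z>=z1-1e-6:
        bot.line_to([x,y,z],v); s=bot.read_state();d=s['contact_force']-F0
        print('z%.1f tcp%s dF%s M%s'%(z,s['tcp_pos'].round(1),d.round(1),np.round(s['moment'],2)))
        if abs(d[2])>lim or np.hypot(*d[:2])>20: break
        z-=step
    return z
E
python3 - <<'E'
from H import *
b=P['base']
bot.line_to([b[0],b[1],34],80); bot.pause(.2)
print(down(b[0],b[1],30,8,2,8))
E
```

```text
z30.0 tcp[465.   -7.9  29.8] dF[0.9 0.3 0.4] M[ 0.04 -0.01 -0.01]
z28.0 tcp[465.1  -7.9  27.9] dF[ 0.3 -0.3  0.4] M[ 0.07 -0.1  -0.02]
z26.0 tcp[465.1  -7.9  25.9] dF[0.8 0.7 0.5] M[ 0.05 -0.12  0.02]
z24.0 tcp[465.1  -7.9  23.9] dF[-0.1 -0.7  0.4] M[ 0.13 -0.08  0.01]
z22.0 tcp[465.1  -7.9  21.9] dF[0.4 0.5 0.4] M[ 0.13 -0.06 -0.02]
z20.0 tcp[465.1  -7.9  19.9] dF[0.2 0.5 0.4] M[ 0.08  0.02 -0.01]
z18.0 tcp[465.1  -7.9  17.9] dF[0.6 0.7 0.7] M[ 0.07 -0.03  0.02]
z16.0 tcp[465.1  -7.9  15.9] dF[0.1 0.2 0.3] M[ 0.07 -0.03 -0.02]
z14.0 tcp[465.1  -7.8  13.9] dF[ 0.3 -0.1 -0.5] M[ 0.04 -0.09 -0.06]
z12.0 tcp[465.4  -7.9  12.1] dF[ 0.2 -1.   4. ] M[-0.21 -0.05 -0.06]
z10.0 tcp[465.5  -7.9  11.9] dF[-10.4   2.4  30.8] M[0.58 3.75 0.01]
10
```

```bash
python3 - <<'E'
from H import *
b=P['base']
bot.line_to([b[0],b[1],12],40);st()
bot.move_gripper(34,20);st('open')
bot.line_to([b[0],b[1],60],100)
sh=P['shal']
bot.line_to([b[0],b[1],130],200)
bot.move_ptp([sh[0],sh[1],100],quat(sh[2],1));st('over shal')
for n in("side","top"): cv2.imwrite(f"pics/{n}7.png",bot.camera(n)[:,:,::-1])
cv2.imwrite('pics/b7.png',cv2.resize(cv2.imread('pics/side7.png')[140:260,180:320],None,fx=5,fy=5,interpolation=cv2.INTER_CUBIC))
cv2.imwrite('pics/c7.png',cv2.resize(cv2.imread('pics/top7.png')[180:280,220:310],None,fx=6,fy=6,interpolation=cv2.INTER_CUBIC))
E
```

```text
t21.75 tcp [465.3  -7.8  12. ] yaw(y) 2.995 F [-4.4  1.   6.2] M [0.32 1.18 0.04] w9.6 zax [ 0.  0. -1.]
open t22.41 tcp [465.2  -7.8  12. ] yaw(y) 2.995 F [ 0.  -0.4 -0.2] M [ 0.03 -0.04  0.07] w33.9 zax [-0. -0. -1.]
over shal t24.41 tcp [677.5 -10.   98.5] yaw(y) 2.468 F [ 0.2 -0.3 -0.4] M [ 0.07 -0.11  0.01] w33.9 zax [-0.003 -0.001 -1.   ]
```

View pics/b7.png

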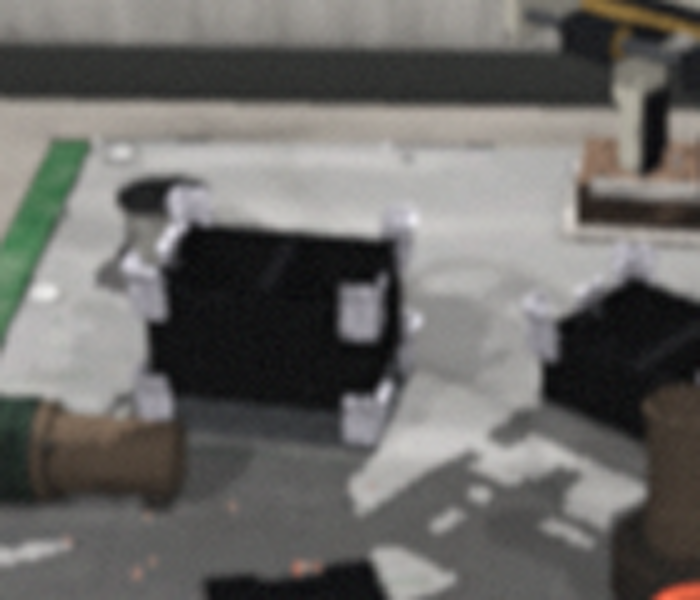

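View pics/c7.png

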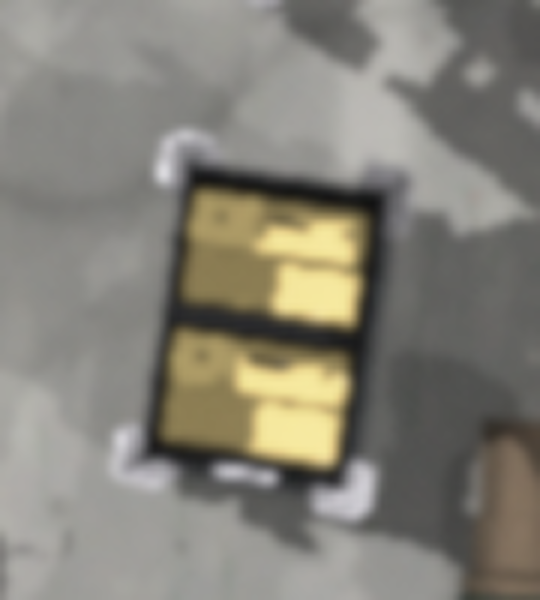

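```bash
python3 - <<'E'
from H import *
uv=np.array([(247,201.2),(287.5,208.7),(238.2,257.8),(279.5,265.8)])
f=lambda v:(proj('top',W(v[:3],[[a*(69-v[3]),b*(50-v[3]),96] for a,b in((1,1),(1,-1),(-1,1),(-1,-1))]))-uv).ravel()
r=least_squares(f,np.r_[P['base'],2]);print(r.x.round(3),r.fun.round(1))
sh=P['shal'];sh[:]=[678.75,-9.73,-.6755]
bot.line_to([sh[0],sh[1],45],150,ori=quat(sh[2],1))
F0=bot.read_state()['contact_force']
print(down(sh[0],sh[1],20,-22,7,8,F0,120)); st('down')
E
```

```text
[ 4.64789e+02 -4.42100e+00 -1.58000e-01  1.91700e+00] [ 0.5  0.4  0.3 -0.6 -0.3  0.7 -0.5 -0.5]
z20.0 tcp[678.9  -9.8  20.5] dF[-0.4  0.2 -0.9] M[ 0.07 -0.15 -0.01]
z13.0 tcp[678.7  -9.8  13.1] dF[1.4 0.1 0.4] M[ 0.06 -0.15 -0.03]
z6.0 tcp[678.3  -9.8   5.5] dF[ 0.1  0.3 -0.1] M[ 0.08 -0.11 -0.01]
z-1.0 tcp[678.3  -9.8  -1.7] dF[ 0.8  0.4 -0.7] M[ 0.12 -0.15  0.01]
z-8.0 tcp[678.3  -9.8  -8.7] dF[-0.2  0.8  0.1] M[ 0.08 -0.15 -0.04]
z-15.0 tcp[678.3  -9.8 -15.7] dF[ 1.6 -0.3 -0.2] M[ 0.04 -0.12  0.02]
z-22.0 tcp[678.3  -9.8 -22.6] dF[ 0.5 -0.5  0.3] M[ 0.09 -0.11  0.01]
-29
down t26.88 tcp [678.3  -9.8 -22.6] yaw(y) 2.466 F [ 0.1 -1.   0.4] M [ 0.09 -0.11  0.01] w34.0 zax [-0.001 -0.    -1.   ]
```

```bash
python3 - <<'E'
from look import *
sh=P['shal'];b=[465.0,-6.3,-.15]
bot.move_gripper(6,40); s=st('closed')
bot.line_to([sh[0],sh[1],-10],60); st()
bot.line_to([sh[0],sh[1],120],180); st()
bot.line_to([b[0],b[1],120],200,ori=quat(b[2],1)); bot.pause(.2)
bot.line_to([b[0],b[1],100],100);bot.pause(.3); s=st('hover')
# underside = read+34-12 = read+22
look('h2',[s['tcp_pos'][0],s['tcp_pos'][1],b[2]],s['tcp_pos'][2]+22,44)
a=cv2.imread('pics/top_h2.png')[240:290,225:305];cv2.imwrite('pics/d2.png',cv2.resize(a,None,fx=10,fy=10,interpolation=cv2.INTER_CUBIC))
a=cv2.imread('pics/side_h2.png')[120:230,190:290];cv2.imwrite('pics/e2.png',cv2.resize(a,None,fx=5.4,fy=5.4,interpolation=cv2.INTER_CUBIC))
E
```

```text
closed t27.42 tcp [679.   -9.7 -21.8] yaw(y) 2.466 F [ 0.2 -0.7  0.5] M [-0.01 -0.17  0.05] w9.6 zax [ 0.  0. -1.]
 t27.77 tcp [679.   -9.7  -9.4] yaw(y) 2.466 F [-0.1 -0.  -2.6] M [ 0.09 -0.08  0.02] w9.5 zax [ 0.001  0.    -1.   ]
 t28.64 tcp [677.7  -9.8 118.6] yaw(y) 2.466 F [ 0.7 -1.4 -3.5] M [ 0.06 -0.08 -0.02] w9.8 zax [-0.002  0.    -1.   ]
hover t30.71 tcp [465.3  -6.2 100.5] yaw(y) 2.992 F [-0.3 -0.1 -1.9] M [ 0.07 -0.   -0.03] w9.7 zax [ 0.001  0.    -1.   ]
```

View pics/d2.png

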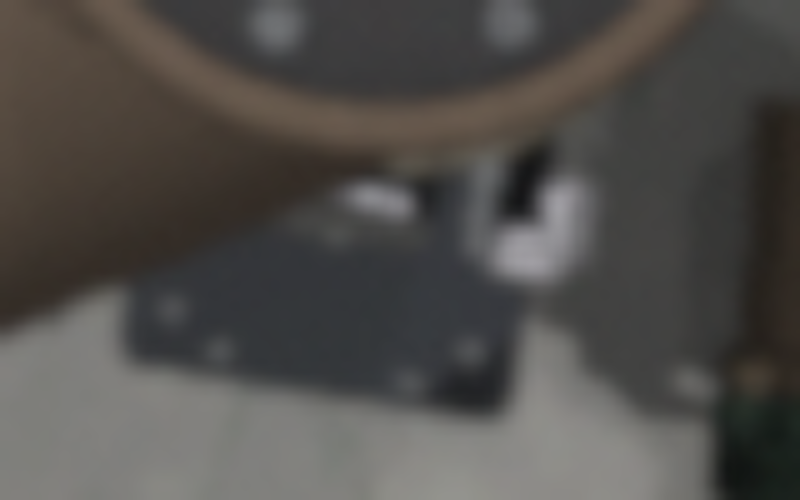

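View pics/e2.png

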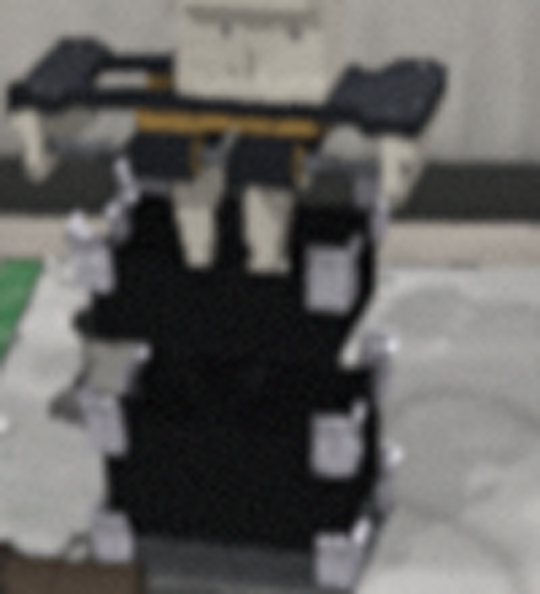

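```bash
python3 - <<'E'
from H import *
x,y,z=bot.read_state()['tcp_pos'];pp=[x,y,-.15];zu=z+22
print('top',proj('top',W(pp,[[-67,-48,zu+60],[-58.5,-12,zu+54]])).round(1),'obs (283,266.5),(266,260.5)')
for q in ([465,-4.4,-.155],[465,-7.8,-.15]):
    print('side deep nearright/left tips', proj('side',W(q,[[67,-48,96],[-67,-48,96],[60,-41,16],[-60,-41,16]])).round(1).tolist())
print('side shal',proj('side',W(pp,[[67,-48,zu+60],[-67,-48,zu+60]])).round(1).tolist())
E
```

```text
top [[281.7 266.1]
 [265.3 259.3]] obs (283,266.5),(266,260.5)
side deep nearright/left tips [[255.3, 197.5], [204.6, 192.6], [253.8, 222.9], [210.1, 218.2]]
side deep nearright/left tips [[255.3, 198.1], [204.5, 193.3], [253.8, 223.6], [209.9, 218.9]]
side shal [[254.8, 166.4], [202.2, 162.2]]
```

```bash
python3 - <<'E'
from H import *
b=[465.8,-5.5]
bot.line_to([b[0],b[1],78],80); bot.pause(.2)
print(down(b[0],b[1],74,58,2,8)); st()
E
```

```text
z74.0 tcp[465.6  -5.5  73.8] dF[ 0.6  0.1 -0.7] M[ 0.1  -0.05 -0.  ]
z72.0 tcp[465.7  -5.5  71.9] dF[0.7 0.3 0.1] M[ 0.03 -0.1   0.02]
z70.0 tcp[465.7  -5.5  69.9] dF[ 0.7 -0.9  0.1] M[ 0.12 -0.11 -0.01]
z68.0 tcp[465.7  -5.5  67.9] dF[-0.2 -0.5  0.2] M[ 0.14 -0.04 -0.06]
z66.0 tcp[465.7  -5.5  65.8] dF[ 0.1 -0.2  0.1] M[ 0.08 -0.06 -0.02]
z64.0 tcp[465.7  -5.6  63.8] dF[0.6 0.4 0.3] M[ 0.13 -0.05  0.02]
z62.0 tcp[465.7  -5.5  61.9] dF[0.1 0.9 0.1] M[ 0.12 -0.05  0.02]
z60.0 tcp[465.7  -5.5  59.8] dF[ 0.7  0.  -0.3] M[ 0.12 -0.02  0.06]
z58.0 tcp[466.1  -5.4  58.1] dF[0.7 0.2 1.6] M[ 0.06 -0.16  0.07]
56
 t33.68 tcp [466.1  -5.4  58.1] yaw(y) 2.992 F [ 0.3  0.1 -0.3] M [ 0.06 -0.16  0.07] w10.2 zax [ 0.001  0.    -1.   ]
```

```bash
python3 - <<'E'
from H import *
b=[465.8,-5.5]
bot.line_to([b[0],b[1],57],30);st('press')
bot.line_to([b[0],b[1],58],30)
bot.move_gripper(34,20);st('open')
bot.line_to([b[0],b[1],160],150)
c=P['cover']
bot.move_ptp([c[0],c[1],100],quat(c[2],1));bot.pause(.1);st('over cover')
for n in("side","top"): cv2.imwrite(f"pics/{n}8.png",bot.camera(n)[:,:,::-1])
cv2.imwrite('pics/b8.png',cv2.resize(cv2.imread('pics/side8.png')[140:290,180:320],None,fx=4,fy=4,interpolation=cv2.INTER_CUBIC))
cv2.imwrite('pics/c8.png',cv2.resize(cv2.imread('pics/top8.png')[190:270,230:300],None,fx=7,fy=7,interpolation=cv2.INTER_CUBIC))
cv2.imwrite('pics/c8b.png',cv2.resize(cv2.imread('pics/top8.png')[150:290,290:440],None,fx=4,fy=4,interpolation=cv2.INTER_CUBIC))
E
```

```text
press t33.93 tcp [466.1  -5.4  58.1] yaw(y) 2.992 F [-5.5  0.3 11.6] M [ 0.48  1.74 -0.  ] w9.5 zax [ 0.001 -0.    -1.   ]
open t34.84 tcp [465.8  -5.5  58. ] yaw(y) 2.992 F [1.4 0.3 0.4] M [ 0.08 -0.09  0.  ] w33.5 zax [-0. -0. -1.]
over cover t36.72 tcp [ 503.2 -232.5  100.2] yaw(y) 1.822 F [-0.4 -0.4  0.6] M [ 0.1  -0.15  0.01] w34.0 zax [ 0.  0. -1.]
```

View pics/b8.png

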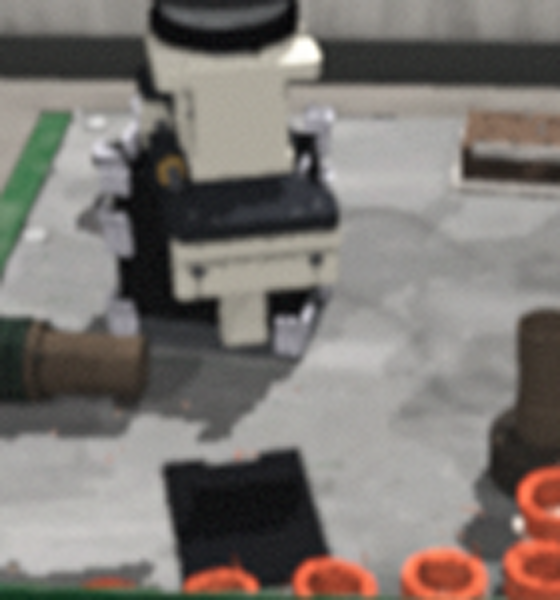

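View pics/c8.png

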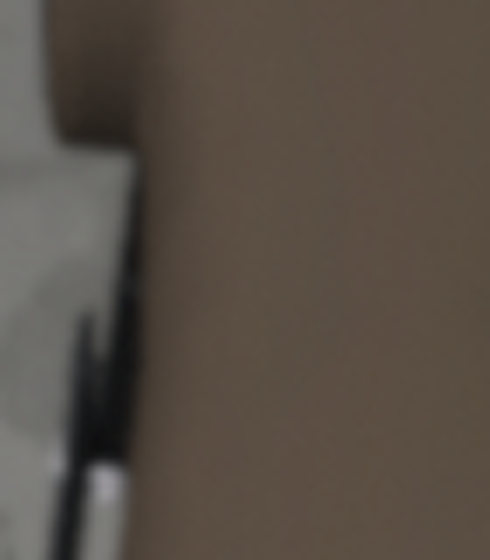

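View pics/c8b.png

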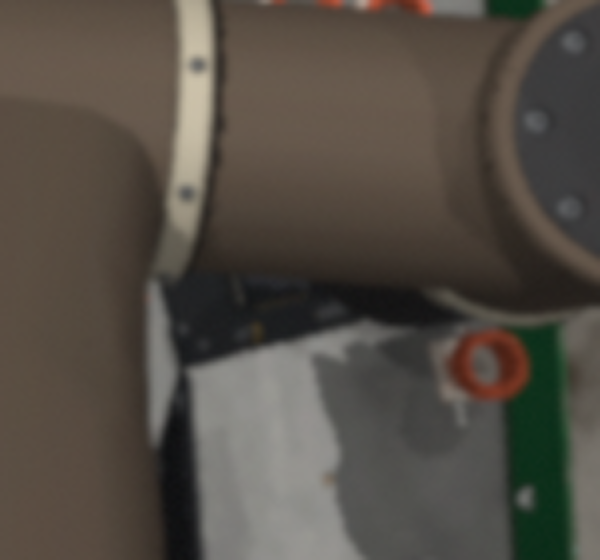

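```bash
python3 - <<'E'
from H import *
c=P['cover']
bot.line_to([c[0],c[1],30],150); bot.pause(.1)
F0=bot.read_state()['contact_force']
print(down(c[0],c[1],14,-26,8,6,F0,100)); st('down')
cv2.imwrite("pics/side9.png",bot.camera('side')[:,:,::-1])
cv2.imwrite('pics/b9.png',cv2.resize(cv2.imread('pics/side9.png')[140:300,180:320],None,fx=3.7,fy=3.7,interpolation=cv2.INTER_CUBIC))
E
```

```text
z14.0 tcp[ 502.7 -233.4   14.1] dF[0.4 0.5 1.1] M[ 0.07 -0.2  -0.05]
z6.0 tcp[ 502.7 -233.4    6. ] dF[-0.2 -0.4  0.6] M[ 0.02 -0.16 -0.05]
z-2.0 tcp[ 502.5 -233.4   -2.3] dF[0.8 0.2 0.7] M[-0.03 -0.14  0.01]
z-10.0 tcp[ 502.5 -233.4  -10.3] dF[ 0.4 -0.2  0.7] M[-0.01 -0.14 -0.  ]
z-18.0 tcp[ 502.5 -233.4  -18.3] dF[-0.2 -0.   0.9] M[ 0.07 -0.18 -0.01]
z-26.0 tcp[ 502.5 -233.4  -26.3] dF[0.1 0.3 1.5] M[ 0.09 -0.16 -0.  ]
-34
down t39.09 tcp [ 502.5 -233.4  -26.3] yaw(y) 1.819 F [-0.2  0.5  0.8] M [ 0.09 -0.16 -0.  ] w34.1 zax [-0.001  0.    -1.   ]
```

View pics/b9.png

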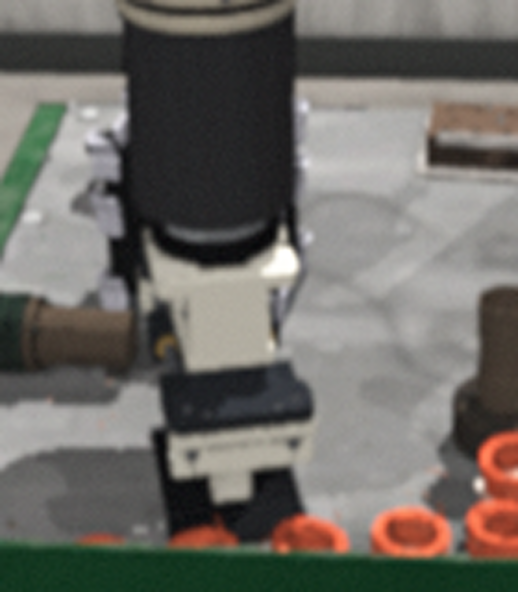

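```bash
python3 - <<'E'
from H import *
c=P['cover']
bot.move_gripper(6,40); st('closed')
bot.line_to([c[0],c[1],-12],60); st()
bot.line_to([c[0],c[1],150],180)
bot.line_to([480,-350,150],180,ori=quat(-.6,1)); bot.pause(.2); st('away')
for n in("side","top"): cv2.imwrite(f"pics/{n}10.png",bot.camera(n)[:,:,::-1])
cv2.imwrite('pics/b10.png',cv2.resize(cv2.imread('pics/side10.png')[70:260,180:320],None,fx=3.1,fy=3.1,interpolation=cv2.INTER_CUBIC))
cv2.imwrite('pics/c10.png',cv2.resize(cv2.imread('pics/top10.png')[190:280,220:310],None,fx=6.6,fy=6.6,interpolation=cv2.INTER_CUBIC))
E
```

```text
closed t39.67 tcp [ 503.  -233.5  -25.8] yaw(y) 1.819 F [ 0.4 -1.   2.9] M [-0.   -0.15 -0.02] w10.1 zax [ 0. -0. -1.]
 t40.06 tcp [ 503.2 -233.4  -11.5] yaw(y) 1.819 F [ 0.2 -0.7 -2.3] M [ 0.15 -0.14  0.  ] w9.7 zax [ 0.001 -0.    -1.   ]
away t42.22 tcp [ 480.2 -349.4  150. ] yaw(y) 2.542 F [-0.2  1.2 -2.5] M [ 0.17 -0.13 -0.07] w9.6 zax [-0.  0. -1.]
```

View pics/b10.png

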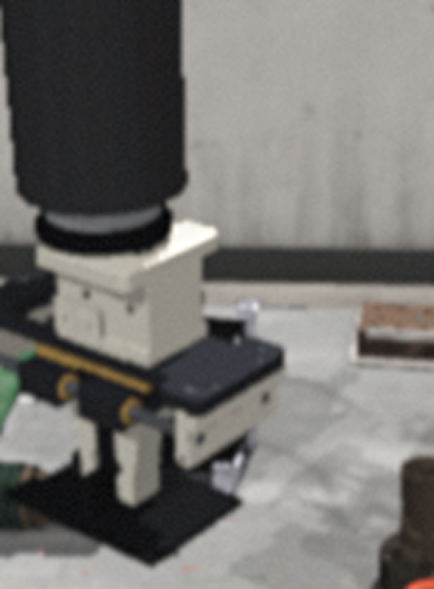

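View pics/c10.png

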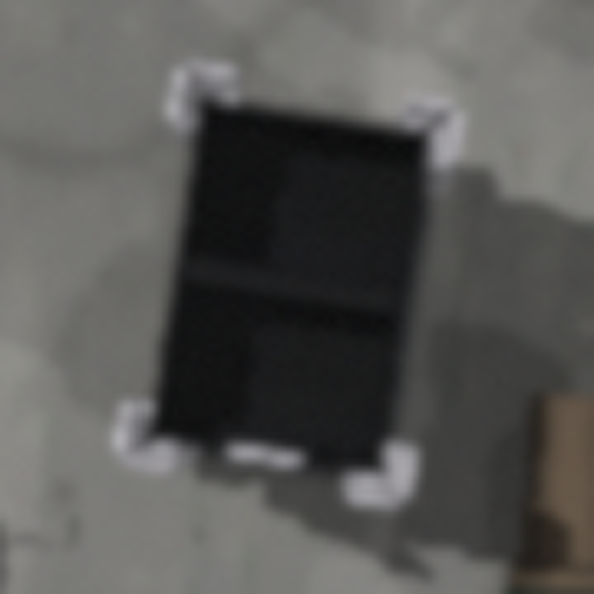

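```bash
python3 - <<'E'
from H import *
uv=np.array([(245.6,198.9),(290,205.1),(236.5,258.9),(282.4,266.3),(259.7,258.6)])
f=lambda v:(proj('top',W(v[:3],[[a*(69-v[3]),b*(50-v[3]),140] for a,b in((1,1),(1,-1),(-1,1),(-1,-1))]+[[-58.5,0,134]]))-uv).ravel()
r=least_squares(f,np.r_[P['base'],2]);print(r.x.round(3),r.fun.round(1))
E
```

```text
[ 4.64998e+02 -5.62700e+00 -1.39000e-01  2.08000e-01] [ 0.4 -0.4 -0.1 -0.3  0.3  0.9 -0.8  0.1  0.2 -0.3]
```

```bash
python3 - <<'E'
from H import *
b=[465.5,-5.6,-.145]
bot.line_to([b[0],b[1],150],200,ori=quat(b[2],1)); 
bot.line_to([b[0],b[1],118],100); bot.pause(.3); st()
F0=bot.read_state()['contact_force']
for n in("side","top"): cv2.imwrite(f"pics/{n}11.png",bot.camera(n)[:,:,::-1])
print(down(b[0],b[1],114,98,2,7,F0)); st()
cv2.imwrite('pics/b11.png',cv2.resize(cv2.imread('pics/side11.png')[100:240,180:300],None,fx=4.2,fy=4.2,interpolation=cv2.INTER_CUBIC))
E
```

```text
t44.96 tcp [465.8  -5.5 118.5] yaw(y) 2.997 F [ 0.1  0.2 -2.7] M [ 0.12 -0.02  0.04] w9.6 zax [ 0.001  0.    -1.   ]
z114.0 tcp[465.2  -5.7 113.6] dF[-0.2  0.2  1.4] M[ 0.14 -0.07 -0.  ]
z112.0 tcp[465.4  -5.6 111.8] dF[-0.1  0.4  0.4] M[ 0.12 -0.05 -0.03]
z110.0 tcp[465.4  -5.6 109.9] dF[-0.2 -0.3  0.1] M[ 0.04 -0.06 -0.04]
z108.0 tcp[465.4  -5.6 107.8] dF[ 0.6 -0.6  1.1] M[ 0.08 -0.02  0.05]
z106.0 tcp[465.4  -5.7 105.9] dF[-0.5 -0.7  0.4] M[ 0.05 -0.08 -0.08]
z104.0 tcp[465.3  -5.7 103.8] dF[-0.2 -0.4  0.2] M[-0.02 -0.02 -0.06]
z102.0 tcp[465.4  -5.7 101.8] dF[-0.2 -0.5  0.9] M[-0.04 -0.08 -0.02]
z100.0 tcp[465.4  -5.6  99.9] dF[-0.3 -1.4  1.1] M[-0.03  0.03 -0.01]
z98.0 tcp[465.8  -5.6  98.2] dF[ 0.5 -1.1  3.4] M[-0.16  0.06 -0.03]
96
 t47.31 tcp [465.8  -5.6  98.2] yaw(y) 2.997 F [ 0.7 -0.8  0.7] M [-0.16  0.06 -0.03] w9.7 zax [ 0.001  0.    -1.   ]
```

View pics/b11.png

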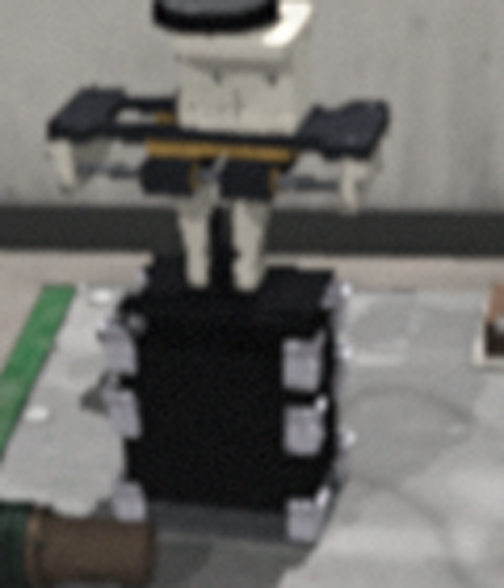

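Contact came at 98, the expected home height, so I'll press lightly to confirm, release, retreat and look.

```bash
python3 - <<'E'
from H import *
b=[465.5,-5.6,-.145]
bot.line_to([b[0],b[1],97],30);st('press')
bot.line_to([b[0],b[1],98],30)
bot.move_gripper(34,20);st('open')
bot.line_to([b[0],b[1],170],150)
bot.move_ptp([480,-340,200],quat(-.6,1));bot.pause(.3);st('away')
for n in("side","top"): cv2.imwrite(f"pics/{n}12.png",bot.camera(n)[:,:,::-1])
cv2.imwrite('pics/b12.png',cv2.resize(cv2.imread('pics/side12.png')[70:260,140:320],None,fx=3.1,fy=3.1,interpolation=cv2.INTER_CUBIC))
cv2.imwrite('pics/c12.png',cv2.resize(cv2.imread('pics/top12.png')[180:280,210:310],None,fx=6,fy=6,interpolation=cv2.INTER_CUBIC))
E
```

```text
press t47.56 tcp [465.8  -5.6  98.1] yaw(y) 2.997 F [-5.6  0.6 13.2] M [ 0.19  1.77 -0.03] w9.5 zax [ 0.001 -0.    -1.   ]
open t48.47 tcp [465.5  -5.6  98. ] yaw(y) 2.997 F [-0.5 -0.   0.1] M [ 0.08 -0.05  0.  ] w34.3 zax [ 0. -0. -1.]
away t50.67 tcp [ 480.4 -339.2  200.2] yaw(y) 2.543 F [ 0.6  0.6 -0.6] M [ 0.05 -0.11  0.01] w34.1 zax [ 0. -0. -1.]
```

View pics/b12.png

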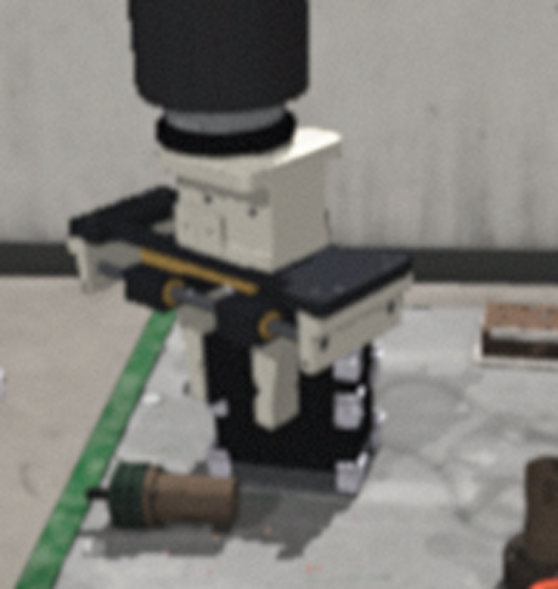

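View pics/c12.png

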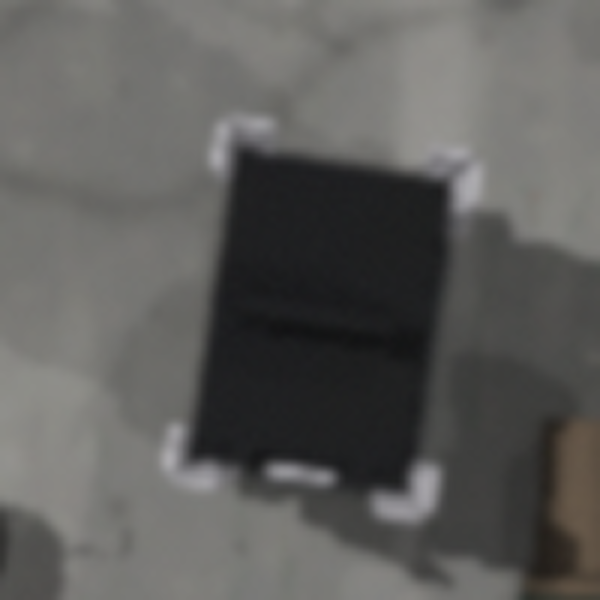

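```bash
python3 - <<'E'
from H import *
bot.line_to([480,-340,360],200);bot.pause(.2)
cv2.imwrite("pics/side13.png",bot.camera('side')[:,:,::-1])
cv2.imwrite('pics/b13.png',cv2.resize(cv2.imread('pics/side13.png')[130:300,160:320],None,fx=3.5,fy=3.5,interpolation=cv2.INTER_CUBIC));st()
E
```

```text
t51.97 tcp [ 479.8 -339.9  359.1] yaw(y) 2.542 F [-0.2 -0.4  0.2] M [ 0.07 -0.13 -0.01] w33.8 zax [-0.001  0.    -1.   ]
```

View pics/b13.png

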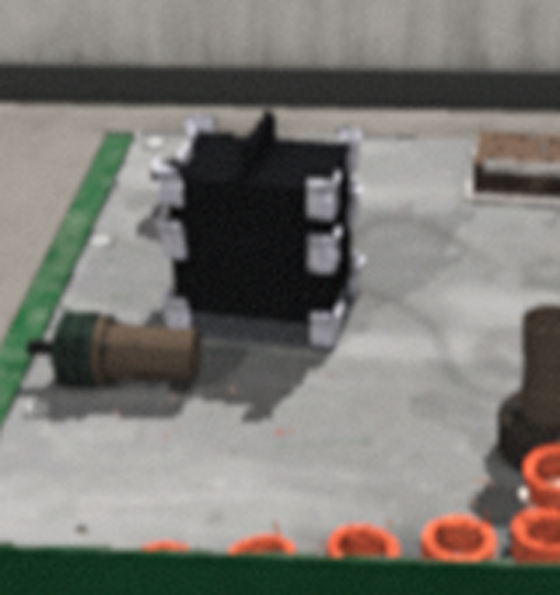

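The side view shows a straight, fully seated stack, with the cover's rib at about (262,140) in the crop and the solenoids undisturbed. I'm handing it in.

```bash
python3 -c "
from plant import bot
print(bot.close_job())"
```

```text
the job is handed in; nothing more can be done
None
```

The stack is built on the steel base in the order you asked: deep tray with its two brackets, then the shallow tray, then the flat cover. I handed it in at about 52 s of the 72 s, with the arm clear of everything.

- **Seating:** Each part made contact at its expected home height, within about 0.2 mm. A light press (about 12–31 N) moved none of them lower, and I felt no sideways jamming.
- **Final pictures:** The top view shows the cover flat between the four corner angles with the tongue in its notch. The side view shows the stack upright. I saw both brackets in the deep tray before the shallow tray covered them.
- **Bystanders:** The two solenoids look undisturbed in the last side picture. The reel was visible and unmoved earlier, but the last pictures show little of it, so I didn't check it at the very end.
- **Fingertip height disagreed:** The fingertips sat about 34 mm higher than the TCP reading. The cameras first suggested it, and a light touch (about 16 N) on the deep tray's partition confirmed it. I used that 34 mm correction for every later height.
- **Camera fits disagreed slightly:** The deep tray's fitted position on the base was about 3 mm off the expected one in y. That is about the 2.5 mm play plus picking error, and the later fit on the shallow tray agreed with the robot to within 1 mm.

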